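# Show a customer's loose bead under the counter magnifier

## Robot

A 6-joint arm with a two-finger parallel gripper is mounted at the origin on a cart in front of the work surface, level with it; the furniture and walls round the work are solid. World frame = base frame: x ahead of the robot, y to its left, z up, the work surface at z = 0. Lengths are in mm, angles in rad, forces in N, time in s.
With the tool pointing down it reaches from about 275 to 750 mm from the base axis. Payload 10.2 kg.
Tool frame: the origin (TCP) lies midway between the tips of the shut fingers; the grasp point (between the pads) lies 19 mm behind it; z points along the fingers, y is the line along which they close (so a half turn about z gives the same grasp; the last joint's range is limited). The gripper opens to 85 mm and grips with 20 to 120 N. Pads are 22 mm wide; open, the fingers measure 114 mm over their backs; the gripper's body (76 mm by 85 mm) begins 54 mm behind the grasp point. The pads swing forward as they close: fully open they stand 13 mm farther back than shut.
Start: joints at [0.954, 0.313, 1.498, -0, 1.331, -0.223], TCP at [201.456, 484.816, 231.294] pointing down, gripper open.
Joint ranges: [-2.94, 2.94], [-0.97, 2.17], [0.19, 2.56], [-1.23, 4.37], [0.02, 3.11], [-2.88, 2.88]. Speed limits (rad/s): [2.39, 2.39, 3.01, 3.14, 3.14, 3.14].

## Interface

Orientations are given as a unit quaternion [w, x, y, z].
In Python, from rig import sense, capture, finish_job, find_in, place_of gives the robot as it stands. The module is installed in compiled form; this text tells all that it offers.
- The arm moves only by the shell command python3 -m jog 'ROWS' [FORCE]. ROWS is JSON, a list of rows, each an object of numbers: "tx", "ty", "tz": the shift along the tool's x, y, z in mm; "ax", "ay", "az": the turn, a rotation vector about the tool's x, y, z in rad; "jaw": the closure, from -1 (fully open) to 1 (shut), so that 0 is half open. In form: [{"tx": .., "ty": .., "tz": .., "ax": .., "ay": .., "az": .., "jaw": ..}, ...]. A call has 1 to 5 rows; each row shifts and turns the commanded pose from where the row before left it, along the tool's axes as they then stand; what a row does not reach is not made up. A row lasts 1/8 s, in which the tool goes at most 62.5 mm and 10.7 degrees, less where a joint would pass 70% of its speed; a pose out of reach is approached as far as the arm can. A call with a gripper value outside its range is refused whole. The fingers move at their own pace and stop on an object; FORCE is the grip in N (left out, the last holds). Time passes only in rows, so rows that do not move let the fingers close. It gives the time, the measured TCP pose, the force, the opening and the grip force at its end, in the units of the state.
- sense(): the state, without advancing time (a new reading comes with each control period).
- capture(name): name is "side" or "top"; returns a dict with "color" (400x640x3 uint8, red, green, blue), "depth" (400x640 float32, mm along the optical axis (not along the pixel's ray), 0 where there is no reading), "fx", "fy", "cx", "cy" (pixels), "camera_from_world" (4x4, takes a point from world to camera coordinates). Camera axes: x right, y up, looking along -z (the intrinsics and any distortion apply to the point x, -y, -z); pixel columns grow to the right and rows downward; lengths in mm; the calibration is good to about 2 mm. A picture is of the moment at which its call begins.
- finish_job(): hands the job in; it is judged then, once.
Trained networks look in the newest picture that a camera, given by its name, has taken for a name from the list of things; names that differ only in an ending like _2 or _b are one class to them, and where a whole thing is asked for, a point or a joint stands for the part that bears it (a point fixed in the world has none). Each returns a list of dicts, best first, with "conf" (0 to 1); they miss things now and then, are a little off and sometimes report something else, mostly with a low value. They report only what shows in the picture. A call takes as long as a camera call.
- find_in(query, camera): "centre" ([column, row] in pixels, amid what is visible of it).
- place_of(query, camera): "centre" ([column, row] in pixels: a listed point, or the origin of a listed thing).
The state is a dict: "time_s": time; "joints": joint angles; "dq": joint speeds; "tau": joint torques, N m; "eef_pos": TCP position; "ee_rot": TCP orientation; "force": force on the tool from outside, world axes, zero at the start; "wrist_torque": the same for the moment, N m; "grip_width": opening from 0.0 (shut) to 1.0 (fully open); "grip_force": force on a finger pad.
Only numpy, scipy, OpenCV 4.12 (cv2) and the standard library are available. Lean on these libraries where they do the work, as an engineer would, in place of code of your own. Each camera call takes 0.05 s, during which the arm holds its last target. There are 200 camera calls.

## Task

The customer wants to look closely at the loose round bead in the small wooden tray. Swing the clamp lever of the counter magnifier open, slide the carriage along its rail until its pointer stands over the raised line of the steel index block, and swing the lever fully shut again so that the lens cannot drift. Then take the tray by its handle, carry it gently and level so that the bead stays in its hollow, and hold it still and level with the bead under the middle of the lens, about 7 cm below it; finish while holding it there, and leave the other things on the counter where they are.

Things in the scene. Friction and masses are not known exactly. Their poses are not given: they have to be found in the camera images.
- magnifier_base: Fixed base of the counter magnifier, standing on the counter: dark flat steel plate 108 x 500 mm, 8 mm thick, with an aluminium rail (40 mm wide, 480 mm long, top at 24 mm) along it. Origin: on the counter, below the middle of the rail. Its y axis runs along the rail, its -x side faces the robot; it stands turned up to 0.1 rad about the vertical. The plate reaches from x = -68 to +40 mm.
- carriage (a joint): Place of the carriage on the rail, m, 0 to 0.22, growing along the base's +y. Starts at 0.005 to 0.06; must go 50 to 185 mm in +y to the index. The carriage is a grey plate 62 x 180 mm, top at z = 38 mm. Unlocked it slides with about 6 N; locked it does not yield to 25 N. A post with the lens arm, 224 mm high, stands on it 88 mm in +y from its knob.
- carriage_knob (a point): Middle of the round black grab knob on the carriage: 24 mm diameter at its top, waist 15 mm, z = 38 to 71 mm; this point is 60 mm above the counter. Take it from above or push it along the rail to slide the carriage.
- pointer (a point): Tip of the steel pointer tongue (3 mm wide) hanging down from the carriage's front edge over the base's ledge; this point is 21 mm above the counter. It is 50 mm in +y and 56 mm in -x (base axes) from the carriage knob. Aligned when this point and the index line have the same place along the rail (the base's y).
- index_mark: Small fixed steel block on the front ledge of the base, 18 x 16 mm, 8 mm high, carrying a raised line 3 mm wide across its top; the index of the magnifier, set at a different place along the rail each time. Origin: centre of its underside, 8 mm above the counter; axes as the base's.
- index_line (a point): Middle of the raised line on top of the index block, 20 mm above the counter.
- clamp_lever (a joint): Clamp lever of the carriage, on a vertical clamp screw, in rad: 0 = shut (locked, lever points along the base's -y, against its stop), 1.4 = fully open (lever points to the base's -x, towards the robot). From shut it opens clockwise as seen from above. Above 0.6 the clamp is free. It stays where it is left; moving its knob takes 1 to 4 N (most near shut).
- lever_knob (a point): Middle of the upright black knob at the end of the clamp lever: 18 mm diameter, z = 47 to 87 mm, standing on the lever bar (12 mm wide, top at z = 49 mm); this point is 72 mm above the counter and 60 mm from the pivot axis. Pinch it from above, or push it sideways with shut fingers, and follow its arc about the pivot.
- lever_pivot (a point): A point on the lever's vertical pivot axis, 72 mm above the counter. From the carriage knob the pivot is 50 mm in -y and 35 mm in -x (base axes).
- lens (a point): Centre of the underside of the round magnifier lens head (88 mm outer diameter, 20 mm thick), 198 mm above the counter. It belongs to the carriage: 160 mm in +y and 85 mm in -x (base axes) from the carriage knob. Its arm comes from behind (+x), so the side to the robot is open.
- bead_tray: Loose round wooden tray (0.1 kg), 80 mm diameter, 12 mm thick, with a round flat-floored hollow of 44 mm diameter, 3.5 mm deep, in the middle of its top and a handle pointing along its own -x. Origin: centre of its underside; z is up. It stands turned up to 0.4 rad, the handle roughly towards the robot.
- tray_handle (a point): Grip point in the middle of the tray's handle, 125 mm from the tray's centre along its -x and 19 mm above its underside. The handle here is a bar 16 mm wide and 18 mm high (10 to 28 mm above the tray's underside), reaching from 66 to 166 mm from the centre; pinch it across its width from above.
- tray_pocket (a point): Middle of the tray's hollow, 18.5 mm above the tray's underside: where the middle of the bead is when it lies in the centre of the hollow.
- bead_center (a point): Middle of the loose round bead, 20 mm diameter, 12 g, white; it lies in the tray's hollow, rolls freely in it, up to 14 mm off the middle, and leaves it when the tray is jerked (about 1 m/s2) or tipped.
- ticket_pad: Pad of tickets, 140 x 100 x 12 mm, near the front edge. Bystander, loose; leave it.
- stapler: Desk stapler, 145 x 34 x 47 mm, near the front edge. Bystander, loose; leave it.
- ink_pad: Closed ink pad, 57 x 73 x 18 mm, in front of the magnifier. Bystander, loose; leave it.
- call_bell: Counter bell, 84 mm diameter, 62 mm high, to the left. Bystander, loose; leave it.
- button_tin: Round tin, 72 mm diameter, 33 mm high, to the right behind the tray. Bystander, loose; leave it.
- spool_a: Spool of white thread, 29 mm diameter, 46 mm high, behind the lever end of the magnifier. Bystander, loose; leave it.
- spool_b: Spool of dark blue thread, 29 mm diameter, 46 mm high, next to the white one. Bystander, loose; leave it.

How it is judged:
By the outcome, as a careful person would: the job done as asked, in the order asked, and still so for the second after the job is handed in, while the arm keeps its last pose, push and grip.
It also fails if it takes over 72 s, if anything falls off the work surface, if the arm or the gripper's body presses on something with over 40 N, if the wrist force passes 120 N, or if a joint passes its speed limit or range.

## Working session

There is one attempt and no reset: what is moved stays moved. The work goes in short steps, Python scripts to look and compute and a shell command to move; the robot and the scene stay as the last step left them, time stands still between calls to the robot, and variables do not carry over. Pictures are saved under pics/ and viewed, at most 10 in all, crops included, and the job is handed in when it is done.

```bash
mkdir -p pics; cat > h.py <<'E'
import numpy as np, cv2
from rig import sense, capture, finish_job, find_in, place_of
def ray(c,px):
    M=np.array(c["camera_from_world"]); R=M[:3,:3]; t=M[:3,3]
    d=np.array([(px[0]-c["cx"])/c["fx"],-(px[1]-c["cy"])/c["fy"],-1.0])
    return -R.T@t, R.T@d
def at_z(c,px,z):
    o,d=ray(c,px); return o+d*(z-o[2])/d[2]
def by_depth(c,px):
    o,d=ray(c,px); u,v=int(round(px[0])),int(round(px[1])); return o+d*c["depth"][v,u]
def proj(c,p):
    q=np.array(c["camera_from_world"])@np.r_[p,1]
    return [c["cx"]+c["fx"]*q[0]/-q[2], c["cy"]-c["fy"]*q[1]/-q[2]]
H=dict(carriage_knob=60,pointer=21,index_line=20,lever_knob=72,lever_pivot=72,lens=198,tray_handle=19,tray_pocket=18.5,bead_center=22,magnifier_base=0,bead_tray=0,index_mark=8)
E
python3 - <<'E'
from h import *
np.set_printoptions(precision=1,suppress=True)
for cam in("top","side"):
    c=capture(cam); cv2.imwrite(f"pics/{cam}0.png",c["color"][:,:,::-1])
    print(cam,c["fx"],c["cx"],c["cy"],ray(c,(320,200)), {k for k in c})
    for n,z in H.items():
        for r in place_of(n,cam)[:2]:
            print(n,np.round(r["centre"],1),round(r["conf"],2),at_z(c,r["centre"],z),by_depth(c,r["centre"]))
s=sense();print(s["eef_pos"],s["ee_rot"],s["time_s"],s["grip_width"])
E
```

```text
top 504.8121797042173 313.03648435204985 196.35428755154544 (array([ 268.9,   81.1, 1666.5]), array([ 0.2, -0. , -1. ])) {'depth', 'cx', 'fy', 'fx', 'camera_from_world', 'color', 'cy'}
carriage_knob [328.4 181.4] 0.61 [619.2  20.   60. ] [618.2  20.2  64.7]
pointer [309.5 197.9] 0.97 [569.8  79.9  21. ] [571.3  79.9  13.1]
pointer [360.8 183.5] 0.65 [624.  -89.7  21. ] [624.3 -89.9  19.3]
lever_knob [357.6 187.9] 0.55 [598.1 -74.3  72. ] [597.8 -74.1  73.6]
lever_pivot [340.8 188. ] 0.62 [596.1 -20.   72. ] [599.3 -21.   56.3]
lens [273.6 201.7] 0.96 [522.8 185.5 198. ] [520.4 184.6 211.3]
tray_handle [425.6 247.1] 0.56 [ 418.6 -304.3   19. ] [ 416.9 -299.8   38.3]
tray_pocket [432.3 209. ] 0.8 [ 545.6 -328.3   18.5] [ 546.4 -329.4   13.8]
bead_center [431.2 206.6] 0.49 [ 552.9 -323.9   22. ] [ 554.1 -325.6   15.1]
magnifier_base [290.2 185.8] 0.61 [613.1 146.1   0. ] [607.8 145.1  25.3]
magnifier_base [297.6 242.5] 0.57 [422.9 114.6   0. ] [421.7 114.4  12.1]
bead_tray [429.8 209.6] 0.81 [ 546.4 -324.4    0. ] [ 544.8 -322.2    9.3]
bead_tray [360.8 188. ] 0.71 [613.  -92.1   0. ] [
[... 886 characters left out ...]
3.  -305.2   19. ] [ 431.4 -311.3   28.1]
tray_pocket [356.5 323.6] 0.65 [ 544.4 -323.7   18.5] [ 546.4 -319.5   12.1]
tray_pocket [395.3 262.3] 0.59 [ 743.4 -157.8   18.5] [ 748.6 -149.7    9. ]
bead_center [358.9 327.7] 0.61 [ 544.4 -339.4   22. ] [ 543.5 -341.2   24.9]
magnifier_base [323.7 218.6] 0.78 [610.5 142.6   0. ] [595.5  96.5  38.9]
magnifier_base [345.6 244.3] 0.74 [635.9 -12.5   0. ] [603.  -92.2  79.4]
bead_tray [354.9 330.1] 0.59 [ 538.5 -328.7    0. ] [ 535.2 -335.7   11. ]
index_mark [279.3 268. ] 0.45 [399.1 -53.    8. ] [395.6 -77.   32.9]
index_mark [304.8 209.3] 0.41 [558.2 209.7   8. ] [558.4 210.8   7.2]
[201.5 484.8 231.3] [ 0.   0.2  1.  -0. ] 1.3 1.0005269128711574
```

```bash
python3 - <<'E'
import cv2,numpy as np
t=cv2.imread("pics/top0.png")[130:290,230:470]; s=cv2.imread("pics/side0.png")[130:230,240:400]
cv2.imwrite("pics/t1.png",cv2.resize(t,(792,528),interpolation=cv2.INTER_CUBIC))
cv2.imwrite("pics/s1.png",cv2.resize(s,(800,500),interpolation=cv2.INTER_CUBIC))
E
```

```text
(no output)
```

View pics/t1.png

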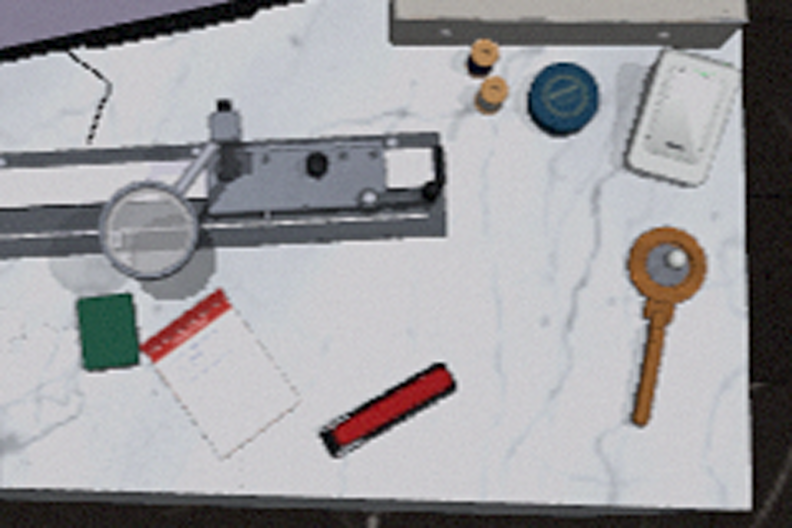

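View pics/s1.png

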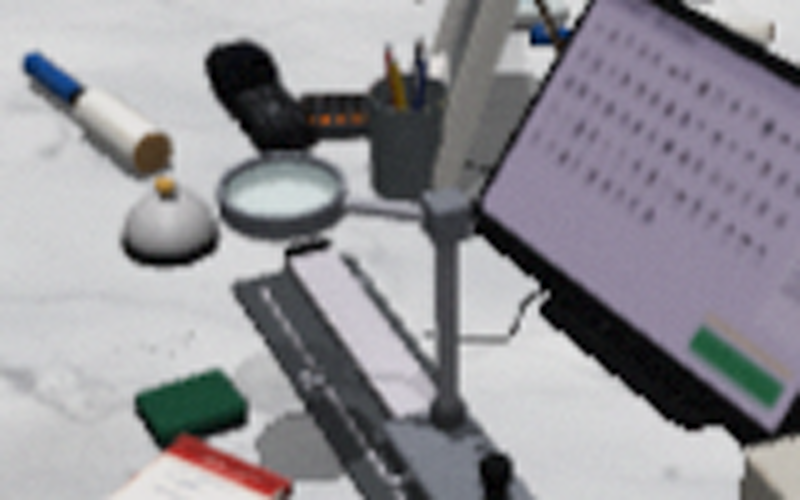

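```bash
cat > fit.py <<'E'
from h import *
from scipy.optimize import least_squares
OFF=dict(carriage_knob=(0,0),pointer=(-56,50),lever_pivot=(-35,-50),lens=(-85,160))
def world(k,p):
    th=p[2]; c,s=np.cos(th),np.sin(th); dx,dy=OFF[k]
    return np.array([p[0]+c*dx-s*dy,p[1]+s*dx+c*dy,H[k]])
def fit(n=3):
    obs=[]
    cs={}
    for cam in("top","side"):
        for i in range(n):
            c=cs[cam]=capture(cam)
            for k in OFF:
                for r in place_of(k,cam)[:1]: obs.append((cam,k,r["centre"],r["conf"]))
    f=lambda p:np.concatenate([(np.array(proj(cs[a],world(k,p)))-u)*w for a,k,u,w in obs])
    p=least_squares(f,[619,23,0.08],loss="soft_l1",f_scale=1.0,x_scale=[10,10,.1]).x
    for a,k,u,w in obs: print(a,k,np.round(u,1),round(w,2),"res",np.round(np.array(proj(cs[a],world(k,p)))-u,1))
    return p,cs
E
python3 - <<'E'
from fit import *
np.set_printoptions(precision=2,suppress=True)
p,cs=fit(2); print(p)
for k in OFF: print(k,world(k,p))
c=cs["side"]; s=np.sin(p[2]);co=np.cos(p[2])
for q in ("index_line","index_mark"):
  for cam in cs:
    for r in place_of(q,cam): print(q,cam,r["centre"],r["conf"],at_z(cs[cam],r["centre"],H[q]))
print("manual",at_z(c,(302.4,205.6),20))
im=cs["side"]["color"][185:255,280:390,::-1]; cv2.imwrite("pics/s2.png",cv2.resize(im,(800,509),interpolation=cv2.INTER_CUBIC))
E
```

```text
top carriage_knob [326.  178.9] 0.65 res [-1.7  0.6]
top pointer [311.5 199.1] 0.84 res [-1.8  0.1]
top lever_pivot [342.2 187.6] 0.52 res [-1.7  1. ]
top lens [271.2 199.6] 0.89 res [2.1 0.3]
top carriage_knob [324.7 182. ] 0.76 res [-0.4 -2.5]
top pointer [308.5 199.2] 0.9 res [1.2 0. ]
top lever_pivot [338.8 188.5] 0.58 res [1.7 0.1]
top lens [275.2 198.2] 0.89 res [-1.9  1.7]
side carriage_knob [337.6 220.3] 0.8 res [0.4 2.7]
side pointer [316.5 225.7] 0.84 res [0.7 1.7]
side lever_pivot [358.1 324.5] 0.65 res [-23.5 -92.6]
side lens [293.8 169.4] 0.82 res [2.  1.1]
side carriage_knob [335.5 226.1] 0.73 res [ 2.5 -3.1]
side pointer [317.6 222.3] 0.69 res [-0.4  5.1]
side lever_pivot [336.8 233.3] 0.54 res [-2.2 -1.4]
side lens [294.8 171. ] 0.89 res [ 1.  -0.5]
[625.04  33.41   0.08]
carriage_knob [625.04  33.41  60.  ]
pointer [565.4   79.02  21.  ]
lever_pivot [593.94 -19.1   72.  ]
lens [528.14 186.5  198.  ]
index_line top [341.0, 186.4] 0.71 [612.22 -23.89  20.  ]
index_line top [264.1, 230.0] 0.33 [458.61 225.17  20.  ]
index_line side [347.9, 242.7] 0.44 [637.54 -27.87  20.  ]
index_line side [300.5, 202.4] 0.37 [550.91 241.57  20.  ]
index_mark top [340.4, 187.2] 0.31 [611.92 -22.7    8.  ]
index_mark side [355.8, 328.9] 0.61 [ 539.71 -331.19    8.  ]
index_mark side [302.5, 211.5] 0.59 [546.26 199.61   8.  ]
index_mark side [277.9, 215.5] 0.17 [453.91 206.85   8.  ]
manual [552.14 219.52  20.  ]
```

View pics/s2.png

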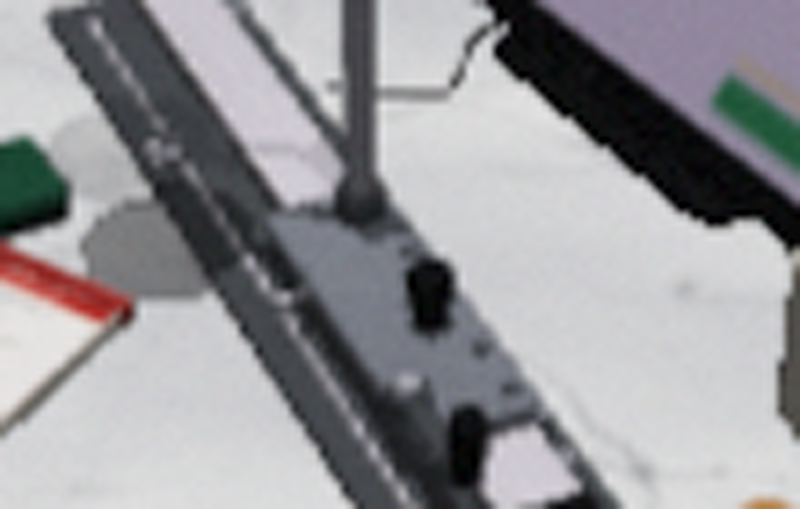

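```bash
cat >> h.py <<'E'
from scipy.spatial.transform import Rotation as Ro
def plan(target, psi=None):
    "total tool-frame shift to target after first turning so closing line has yaw psi (tool kept down)"
    s=sense(); w,x,y,z=s["ee_rot"]; R=Ro.from_quat([x,y,z,w]).as_matrix()
    cur=np.arctan2(R[1,1],R[0,1])
    az=0 if psi is None else -(psi-cur+np.pi)%(2*np.pi)-np.pi
    if psi is not None: az=(cur-psi+np.pi)%(2*np.pi)-np.pi
    R2=R@Ro.from_rotvec([0,0,az]).as_matrix()
    print("eef",np.round(s["eef_pos"],1),"q6",round(s["joints"][5],2),"yaw",round(cur,3),"tilt",np.round(R[:,2],3),"az",round(az,3),"shift",np.round(R2.T@(np.array(target)-s["eef_pos"]),1),"t",round(s["time_s"],2))
def cloud(c):
    v,u=np.mgrid[0:400,0:640]; o,_=ray(c,(0,0)); R=np.array(c["camera_from_world"])[:3,:3]
    d=np.stack([(u-c["cx"])/c["fx"],-(v-c["cy"])/c["fy"],-np.ones_like(u,float)],-1)@R
    return o+d*c["depth"][...,None]
E
python3 - <<'E'
from h import *
np.set_printoptions(precision=1,suppress=True)
A=[capture("top") for _ in range(4)]
c=A[0]; c["depth"]=np.median([a["depth"] for a in A],0)
P=cloud(c)
def blob(n,x,y,r,z0,z1):
    m=(np.hypot(P[...,0]-x,P[...,1]-y)<r)&(P[...,2]>z0)&(P[...,2]<z1); Q=P[m]
    print(n,len(Q),Q.mean(0) if len(Q) else "",Q.min(0) if len(Q) else "",Q.max(0) if len(Q) else "")
blob("cknob",622,28,30,58,85)
blob("lknob",598,-77,30,65,100)
blob("lens",525,185,60,190,230)
for cam in("top",):
  hsv=cv2.cvtColor(A[0]["color"],cv2.COLOR_RGB2HSV)
  m=(hsv[...,1]>110)&(hsv[...,0]>3)&(hsv[...,0]<25); m[:,:405]=0; m[:190]=0; m[270:]=0; m[:,460:]=0
  v,u=np.nonzero(m); pts=np.array([at_z(c,q,20) for q in zip(u,v)])[:,:2]
  disk=np.array([at_z(c,q,12) for q in zip(u,v)])[:,:2]; disk=disk[disk[:,0]>505]
  (cx,cy),r=cv2.minEnclosingCircle(disk.astype(np.float32)); print("disk",cx,cy,r,len(u))
  h=pts[pts[:,0]<485]; l=cv2.fitLine(h.astype(np.float32),cv2.DIST_L2,0,.01,.01).ravel(); print("handle",h.mean(0),h.min(0),h.max(0),l,np.arctan2(l[1],l[0]))
s=capture("side"); print("ptr",at_z(s,(319.3,226),21),"lk",at_z(s,(343.9,246.2),67),"idx",at_z(s,(302,205.9),19))
plan([598.5,-77.5,140],0.08)
E
```

```text
cknob 42 [623.7  28.3  69.7] [614.1  18.3  58. ] [635.7  38.2  76. ]
lknob 28 [597.7 -83.5  82.2] [591.4 -92.2  67.8] [605.1 -75.7  89.3]
lens 736 [527.7 179.7 213.4] [483.5 136.9 199.7] [574.2 224.6 223.3]
disk 557.433837890625 -361.0329284667969 74.7885513305664 486
handle [ 433.2 -312.7] [ 357.1 -413.8] [ 485. -292.] [   0.9   -0.4  433.2 -312.7] -0.37541288
ptr [574.8  83.8  21. ] lk [600.1 -86.   67. ] idx [550.5 219.5  19. ]
eef [201.5 484.8 231.3] q6 -0.22 yaw 1.177 tilt [ 0. -0. -1.] az 1.097 shift [-592.2  350.8   91.3] t 2.75
```

```bash
python3 -m jog '[{"az":0.157,"tz":-8,"jaw":0},{"az":0.157,"tz":-8,"jaw":0},{"az":0.157,"tz":-8,"jaw":0},{"az":0.157,"tz":-8,"jaw":0},{"az":0.157,"tz":-8,"jaw":0}]' 25
python3 -m jog '[{"az":0.157,"jaw":0},{"az":0.155,"jaw":0},{"tx":-30,"ty":20,"jaw":0},{"tx":-45,"ty":26,"jaw":0},{"tx":-45,"ty":26,"jaw":0}]'
python3 -m jog '[{"tx":-45,"ty":26,"jaw":0},{"tx":-45,"ty":26,"jaw":0},{"tx":-45,"ty":26,"jaw":0},{"tx":-45,"ty":26,"jaw":0},{"tx":-45,"ty":26,"jaw":0}]'
python3 -m jog '[{"tx":-45,"ty":26,"jaw":0},{"tx":-45,"ty":26,"jaw":0},{"tx":-45,"ty":26,"jaw":0},{"tx":-45,"ty":26,"jaw":0},{"jaw":0}]'
python3 -c "
from h import *
plan([597.6,-84,110],0.08)
print(sense()['grip_width'])"
```

```text
eef [201.5 484.8 231.3] q6 -0.22 yaw 1.177 tilt [ 0. -0. -1.] az 1.097 shift [-598.6  349.4  121.3] t 2.75
1.0020629178028764schema error: expected keys tx, ty, tz, ax, ay, az, jaw
schema error: expected keys tx, ty, tz, ax, ay, az, jaw
schema error: expected keys tx, ty, tz, ax, ay, az, jaw
schema error: expected keys tx, ty, tz, ax, ay, az, jaw
```

```bash
python3 -m jog '[{"tx":0,"ty":0,"tz":-8,"ax":0,"ay":0,"az":0.157,"jaw":0},{"tx":0,"ty":0,"tz":-8,"ax":0,"ay":0,"az":0.157,"jaw":0},{"tx":0,"ty":0,"tz":-8,"ax":0,"ay":0,"az":0.157,"jaw":0},{"tx":0,"ty":0,"tz":-8,"ax":0,"ay":0,"az":0.157,"jaw":0},{"tx":0,"ty":0,"tz":-8,"ax":0,"ay":0,"az":0.157,"jaw":0}]' 25
python3 -m jog '[{"tx":0,"ty":0,"tz":0,"ax":0,"ay":0,"az":0.157,"jaw":0},{"tx":0,"ty":0,"tz":0,"ax":0,"ay":0,"az":0.155,"jaw":0},{"tx":-30,"ty":20,"tz":0,"ax":0,"ay":0,"az":0,"jaw":0},{"tx":-45,"ty":26,"tz":0,"ax":0,"ay":0,"az":0,"jaw":0},{"tx":-45,"ty":26,"tz":0,"ax":0,"ay":0,"az":0,"jaw":0}]'
python3 -m jog '[{"tx":-45,"ty":26,"tz":0,"ax":0,"ay":0,"az":0,"jaw":0},{"tx":-45,"ty":26,"tz":0,"ax":0,"ay":0,"az":0,"jaw":0},{"tx":-45,"ty":26,"tz":0,"ax":0,"ay":0,"az":0,"jaw":0},{"tx":-45,"ty":26,"tz":0,"ax":0,"ay":0,"az":0,"jaw":0},{"tx":-45,"ty":26,"tz":0,"ax":0,"ay":0,"az":0,"jaw":0}]'
python3 -m jog '[{"tx":-45,"ty":26,"tz":0,"ax":0,"ay":0,"az":0,"jaw":0},{"tx":-45,"ty":26,"tz":0,"ax":0,"ay":0,"az":0,"jaw":0},{"tx":-45,"ty":26,"tz":0,"ax":0,"ay":0,"az":0,"jaw":0},{"tx":-45,"ty":26,"tz":0,"ax":0,"ay":0,"az":0,"jaw":0},{"tx":0,"ty":0,"tz":0,"ax":0,"ay":0,"az":0,"jaw":0}]'
python3 -c "
from h import *
plan([597.6,-84,110],0.08)
print(sense()['grip_width'])"
```

```text
time_s: 3.38
eef_pos: [201.5, 484.8, 271.6]
ee_rot: [0.0, 0.558, 0.83, -0.0]
force: [-0.1, 0.2, 0.4]
grip_width: 0.498
grip_force: 0.0
time_s: 4.0
eef_pos: [283.4, 369.7, 271.3]
ee_rot: [0.0, 0.678, 0.735, 0.0]
force: [-0.3, 0.6, -0.8]
grip_width: 0.503
grip_force: 0.0
time_s: 4.62
eef_pos: [431.1, 155.5, 271.5]
ee_rot: [0.0, 0.678, 0.735, 0.0]
force: [0.3, 0.1, 0.9]
grip_width: 0.499
grip_force: 0.0
time_s: 5.25
eef_pos: [549.4, -16.7, 270.3]
ee_rot: [-0.0, 0.68, 0.734, -0.0]
force: [0.7, 0.1, 0.0]
grip_width: 0.497
grip_force: 0.0
eef [549.4 -16.7 270.3] q6 -0.32 yaw 0.076 tilt [-0.001 -0.    -1.   ] az -0.004 shift [-70.9  42.8 160.3] t 5.25
0.49652000042467653
```

```bash
python3 -m jog '[{"tx":-36,"ty":22,"tz":20,"ax":0,"ay":0,"az":0,"jaw":0},{"tx":-35,"ty":21,"tz":40,"ax":0,"ay":0,"az":0,"jaw":0},{"tx":0,"ty":0,"tz":50,"ax":0,"ay":0,"az":0,"jaw":0},{"tx":0,"ty":0,"tz":45,"ax":0,"ay":0,"az":0,"jaw":0},{"tx":0,"ty":0,"tz":0,"ax":0,"ay":0,"az":0,"jaw":0}]'
python3 -m jog '[{"tx":0,"ty":0,"tz":20,"ax":0,"ay":0,"az":0,"jaw":0},{"tx":0,"ty":0,"tz":20,"ax":0,"ay":0,"az":0,"jaw":0},{"tx":0,"ty":0,"tz":16,"ax":0,"ay":0,"az":0,"jaw":0},{"tx":0,"ty":0,"tz":0,"ax":0,"ay":0,"az":0,"jaw":0.4},{"tx":0,"ty":0,"tz":0,"ax":0,"ay":0,"az":0,"jaw":0.6}]' 20
python3 -c "
from h import *
plan([597.6,-84,58],0.08)
c=capture('side');cv2.imwrite('pics/a.png',cv2.resize(c['color'][180:280,290:430,::-1],(700,500),interpolation=cv2.INTER_CUBIC))"
```

```text
time_s: 5.88
eef_pos: [595.3, -80.2, 113.8]
ee_rot: [-0.003, 0.678, 0.735, -0.001]
force: [1.4, 0.3, 0.5]
grip_width: 0.5
grip_force: 0.0
time_s: 6.5
eef_pos: [597.6, -81.4, 61.5]
ee_rot: [0.001, 0.678, 0.735, 0.0]
force: [1.0, 0.2, -1.2]
grip_width: 0.203
grip_force: 8.6
eef [597.6 -81.4  61.5] q6 -0.41 yaw 0.08 tilt [ 0.002 -0.    -1.   ] az 0.0 shift [-2.6 -0.2  3.5] t 6.5
```

View pics/a.png

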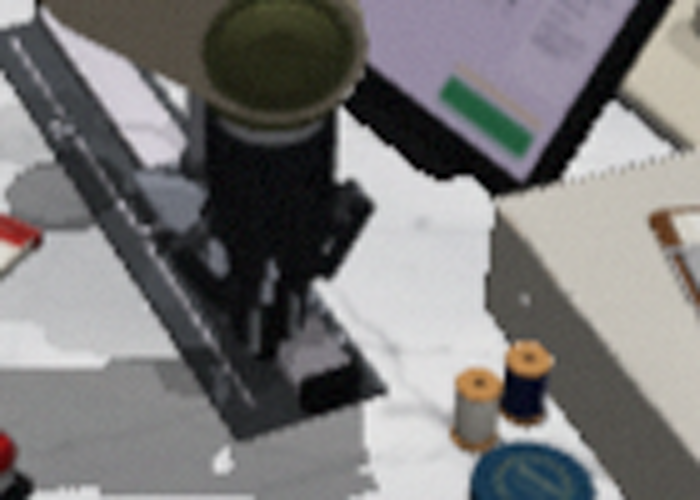

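```bash
python3 -m jog '[{"tx":0,"ty":0,"tz":0,"ax":0,"ay":0,"az":0,"jaw":0.8},{"tx":0.3,"ty":-4,"tz":0,"ax":0,"ay":0,"az":0.07,"jaw":0.8},{"tx":0.5,"ty":-8.1,"tz":0,"ax":0,"ay":0,"az":0.137,"jaw":0.8},{"tx":0.5,"ty":-8.1,"tz":0,"ax":0,"ay":0,"az":0.137,"jaw":0.8},{"tx":0.5,"ty":-8.1,"tz":0,"ax":0,"ay":0,"az":0.137,"jaw":0.8}]' 30
python3 -m jog '[{"tx":0.5,"ty":-8.1,"tz":0,"ax":0,"ay":0,"az":0.137,"jaw":0.8},{"tx":0.5,"ty":-8.1,"tz":0,"ax":0,"ay":0,"az":0.137,"jaw":0.8},{"tx":0.5,"ty":-8.1,"tz":0,"ax":0,"ay":0,"az":0.137,"jaw":0.8},{"tx":0.5,"ty":-8.1,"tz":0,"ax":0,"ay":0,"az":0.137,"jaw":0.8},{"tx":0.5,"ty":-8.1,"tz":0,"ax":0,"ay":0,"az":0.137,"jaw":0.8}]'
python3 -m jog '[{"tx":0.5,"ty":-8.1,"tz":0,"ax":0,"ay":0,"az":0.137,"jaw":0.8},{"tx":0.3,"ty":-4,"tz":0,"ax":0,"ay":0,"az":0.07,"jaw":0.8},{"tx":0,"ty":0,"tz":0,"ax":0,"ay":0,"az":0,"jaw":0.8}]'
python3 -c "
from h import *
plan([534,-19,60],0.08-1.4)"
```

```text
time_s: 7.18
eef_pos: [569.9, -76.1, 61.4]
ee_rot: [0.0, 0.835, 0.55, 0.001]
force: [3.4, 6.7, 3.7]
grip_width: 0.188
grip_force: 29.8
time_s: 7.8
eef_pos: [541.7, -49.4, 61.5]
ee_rot: [0.001, 0.971, 0.238, 0.003]
force: [12.6, 6.8, -2.6]
grip_width: 0.192
grip_force: 29.3
time_s: 8.18
eef_pos: [537.6, -38.2, 61.5]
ee_rot: [0.0, 0.99, 0.138, 0.003]
force: [10.1, 7.1, -0.4]
grip_width: 0.192
grip_force: 29.7
eef [537.6 -38.2  61.5] q6 1.0 yaw -1.294 tilt [ 0.007  0.    -1.   ] az 0.026 shift [  1.3 -19.5   1.5] t 8.18
```

```bash
python3 -m jog '[{"tx":0,"ty":0,"tz":0,"ax":0,"ay":0,"az":0,"jaw":0.2},{"tx":0,"ty":0,"tz":0,"ax":0,"ay":0,"az":0,"jaw":0},{"tx":0,"ty":0,"tz":-25,"ax":0,"ay":0,"az":0,"jaw":0},{"tx":0,"ty":0,"tz":-35,"ax":0,"ay":0,"az":0.1,"jaw":0},{"tx":0,"ty":0,"tz":0,"ax":0,"ay":0,"az":0.097,"jaw":0}]'
python3 -c "
from h import *
plan([623.7,28.3,49],0.08-np.pi/2)"
```

```text
time_s: 8.8
eef_pos: [536.3, -39.4, 122.8]
ee_rot: [0.001, 0.999, 0.039, 0.002]
force: [0.4, -0.1, -0.5]
grip_width: 0.502
grip_force: 0.0
eef [536.3 -39.4 122.8] q6 1.2 yaw -1.493 tilt [ 0.004 -0.001 -1.   ] az -0.003 shift [ 92.2 -60.6  74.1] t 8.8
```

```bash
python3 -m jog '[{"tx":31,"ty":-20,"tz":0,"ax":0,"ay":0,"az":0,"jaw":0},{"tx":31,"ty":-20,"tz":0,"ax":0,"ay":0,"az":0,"jaw":0},{"tx":30,"ty":-20.5,"tz":10,"ax":0,"ay":0,"az":0,"jaw":0},{"tx":0,"ty":0,"tz":25,"ax":0,"ay":0,"az":0,"jaw":0},{"tx":0,"ty":0,"tz":25,"ax":0,"ay":0,"az":0,"jaw":0}]'
python3 -m jog '[{"tx":0,"ty":0,"tz":16,"ax":0,"ay":0,"az":0,"jaw":0},{"tx":0,"ty":0,"tz":0,"ax":0,"ay":0,"az":0,"jaw":0.3},{"tx":0,"ty":0,"tz":0,"ax":0,"ay":0,"az":0,"jaw":0.6},{"tx":0,"ty":0,"tz":0,"ax":0,"ay":0,"az":0,"jaw":0.7}]' 25
python3 - <<'E'
from h import *
plan([623.7,28.3,49],0.08-np.pi/2)
for i in range(2):
    c=capture("side")
    for r in place_of("pointer","side")[:1]: print(r, at_z(c,r["centre"],21))
    for r in place_of("index_line","side")[:2]+place_of("index_mark","side")[:2]: print(r, at_z(c,r["centre"],20))
cv2.imwrite('pics/b.png',cv2.resize(c['color'][185:255,280:380,::-1],(800,560),interpolation=cv2.INTER_CUBIC))
E
```

```text
time_s: 9.43
eef_pos: [622.0, 29.0, 59.3]
ee_rot: [0.0, 0.999, 0.041, -0.0]
force: [-0.2, -0.2, 0.8]
grip_width: 0.5
grip_force: 0.0
time_s: 9.93
eef_pos: [622.1, 28.8, 44.7]
ee_rot: [0.0, 0.999, 0.04, 0.0]
force: [-1.2, 0.4, -3.0]
grip_width: 0.255
grip_force: 24.9
eef [622.1  28.8  44.7] q6 1.35 yaw -1.49 tilt [ 0. -0. -1.] az 0.001 shift [ 1.5  0.7 -4.3] t 9.93
{'centre': [316.6, 226.2], 'conf': 0.79} [565.56115106  85.89651753  21.        ]
{'centre': [299.9, 200.3], 'conf': 0.59} [552.42951444 255.4828812   20.        ]
{'centre': [395.7, 285.6], 'conf': 0.39} [ 700.24049369 -242.82321784   20.        ]
{'centre': [397.1, 284.1], 'conf': 0.61} [ 706.67865684 -239.10375462   20.        ]
{'centre': [303.7, 211.2], 'conf': 0.54} [547.18566415 184.69977221  20.        ]
{'centre': [317.1, 226.2], 'conf': 0.74} [567.20628913  85.31532426  21.        ]
{'centre': [357.7, 327.1], 'conf': 0.61} [ 542.77799612 -335.44067966   20.        ]
{'centre': [384.6, 269.8], 'conf': 0.57} [ 697.54534745 -176.6026618    20.        ]
{'centre': [304.6, 208.0], 'conf': 0.42} [555.77279766 202.36461643  20.        ]
```

View pics/b.png

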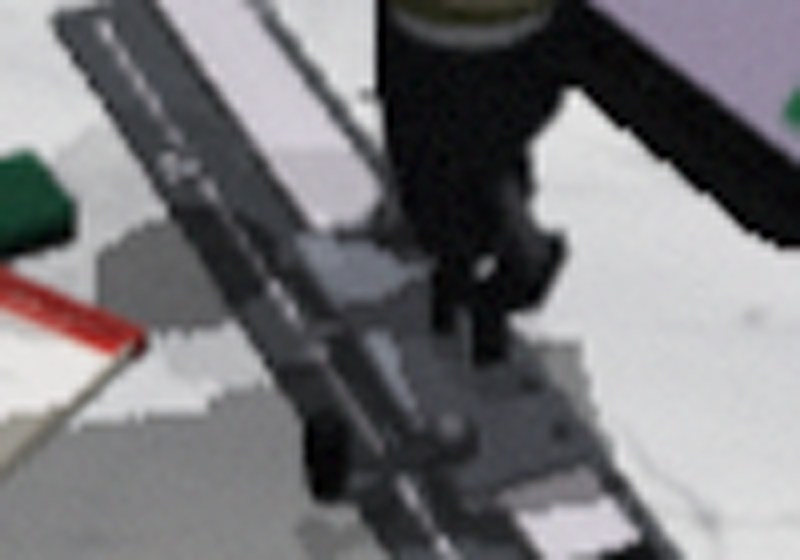

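```bash
python3 -m jog '[{"tx":0,"ty":-8,"tz":0,"ax":0,"ay":0,"az":0,"jaw":0.7},{"tx":0,"ty":-15,"tz":0,"ax":0,"ay":0,"az":0,"jaw":0.7},{"tx":0,"ty":-20,"tz":0,"ax":0,"ay":0,"az":0,"jaw":0.7},{"tx":0,"ty":-20,"tz":0,"ax":0,"ay":0,"az":0,"jaw":0.7},{"tx":0,"ty":-20,"tz":0,"ax":0,"ay":0,"az":0,"jaw":0.7}]' 40
python3 -m jog '[{"tx":0,"ty":-20,"tz":0,"ax":0,"ay":0,"az":0,"jaw":0.7},{"tx":0,"ty":-14,"tz":0,"ax":0,"ay":0,"az":0,"jaw":0.7},{"tx":0,"ty":-8,"tz":0,"ax":0,"ay":0,"az":0,"jaw":0.7},{"tx":0,"ty":0,"tz":0,"ax":0,"ay":0,"az":0,"jaw":0.7}]' 40
python3 - <<'E'
from h import *
plan([623.7,28.3,49],0.08-np.pi/2)
C=[capture("side")["color"].astype(float) for _ in range(6)]
m=np.mean(C,0).astype(np.uint8)
a=cv2.resize(m[190:225,285:335,::-1],(800,560),interpolation=cv2.INTER_CUBIC)
cv2.imwrite('pics/c.png',a)
E
```

```text
time_s: 10.95
eef_pos: [615.3, 110.9, 44.7]
ee_rot: [0.001, 0.999, 0.04, -0.0]
force: [-3.0, -6.9, 3.6]
grip_width: 0.247
grip_force: 39.2
time_s: 11.45
eef_pos: [611.6, 153.9, 44.7]
ee_rot: [0.0, 0.999, 0.041, -0.0]
force: [-5.5, 0.8, 4.5]
grip_width: 0.254
grip_force: 39.3
eef [611.6 153.9  44.7] q6 1.55 yaw -1.489 tilt [-0.001 -0.    -1.   ] az 0.001 shift [  2.  126.2  -4.3] t 11.45
```

View pics/c.png

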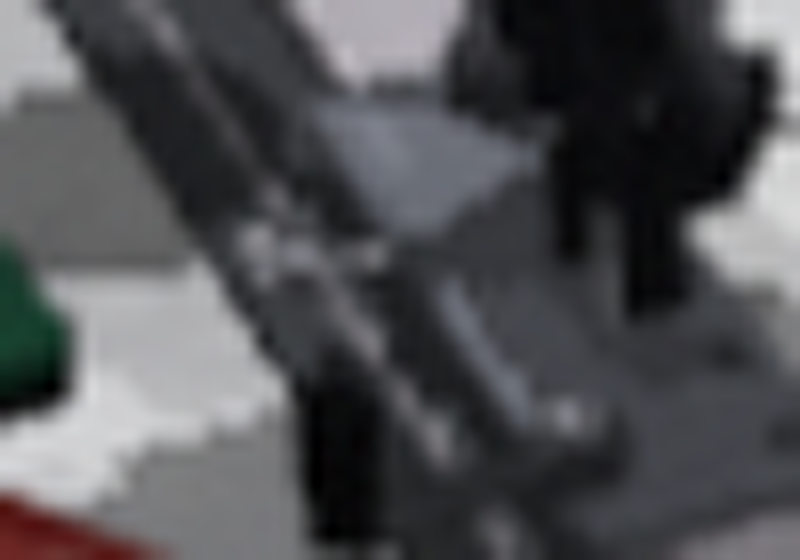

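```bash
python3 -m jog '[{"tx":0,"ty":0,"tz":0,"ax":0,"ay":0,"az":0,"jaw":0.3},{"tx":0,"ty":0,"tz":0,"ax":0,"ay":0,"az":0,"jaw":0},{"tx":0,"ty":0,"tz":-20,"ax":0,"ay":0,"az":0,"jaw":0},{"tx":0,"ty":0,"tz":-50,"ax":0,"ay":0,"az":0,"jaw":0},{"tx":0,"ty":40,"tz":-40,"ax":0,"ay":0,"az":0,"jaw":0}]'
python3 -m jog '[{"tx":0,"ty":60,"tz":0,"ax":0,"ay":0,"az":0,"jaw":0},{"tx":0,"ty":60,"tz":0,"ax":0,"ay":0,"az":0,"jaw":0},{"tx":0,"ty":60,"tz":0,"ax":0,"ay":0,"az":0,"jaw":0},{"tx":0,"ty":60,"tz":0,"ax":0,"ay":0,"az":0,"jaw":0},{"tx":0,"ty":0,"tz":0,"ax":0,"ay":0,"az":0,"jaw":0}]'
python3 - <<'E'
from h import *
plan([623.7,28.3,49],0.08-np.pi/2)
T=[capture("top") for _ in range(8)]
t=np.mean([c["color"].astype(float) for c in T],0).astype(np.uint8); np.save("t8.npy",t)
S=np.mean([capture("side")["color"].astype(float) for _ in range(8)],0).astype(np.uint8); np.save("s8.npy",S)
c=T[0]; c["depth"]=np.median([a["depth"] for a in T],0); P=cloud(c)
for n,x,y,r,z0 in(("knob",612,154,25,58),("lknob",530,98,35,65),("lens",518,305,60,195)):
    m=(np.hypot(P[...,0]-x,P[...,1]-y)<r)&(P[...,2]>z0)&(P[...,2]<240);print(n,m.sum(),P[m].mean(0))
o=[]
for im,(u,v) in((S,(282,192)),(t,(248,180))):
    o.append(cv2.resize(im[v:v+36,u:u+50,::-1],(400,288),interpolation=cv2.INTER_CUBIC))
o.append(cv2.resize(cv2.imread("pics/side0.png")[192:228,282:332],(400,288),interpolation=cv2.INTER_CUBIC))
o.append(cv2.resize(t[150:250,220:359,::-1],(400,288),interpolation=cv2.INTER_CUBIC))
cv2.imwrite("pics/d.png",np.vstack([np.hstack(o[:2]),np.hstack(o[2:])]))
E
```

```text
time_s: 12.38
eef_pos: [615.5, 114.9, 156.3]
ee_rot: [-0.0, 0.999, 0.042, 0.001]
force: [1.5, -0.4, 0.4]
grip_width: 0.497
grip_force: 0.0
time_s: 13.0
eef_pos: [634.5, -130.0, 154.0]
ee_rot: [0.0, 0.999, 0.038, 0.0]
force: [-0.1, 0.6, -0.2]
grip_width: 0.501
grip_force: 0.0
eef [ 634.5 -130.   154. ] q6 1.11 yaw -1.495 tilt [ 0.001 -0.001 -1.   ] az -0.005 shift [   1.8 -158.7  104.9] t 13.0
knob 41 [613.59975295 151.05454763  69.10999786]
lknob 27 [524.43128558  83.41186511  82.90844467]
lens 749 [517.84014266 302.54270567 213.29417127]
```

View pics/d.png

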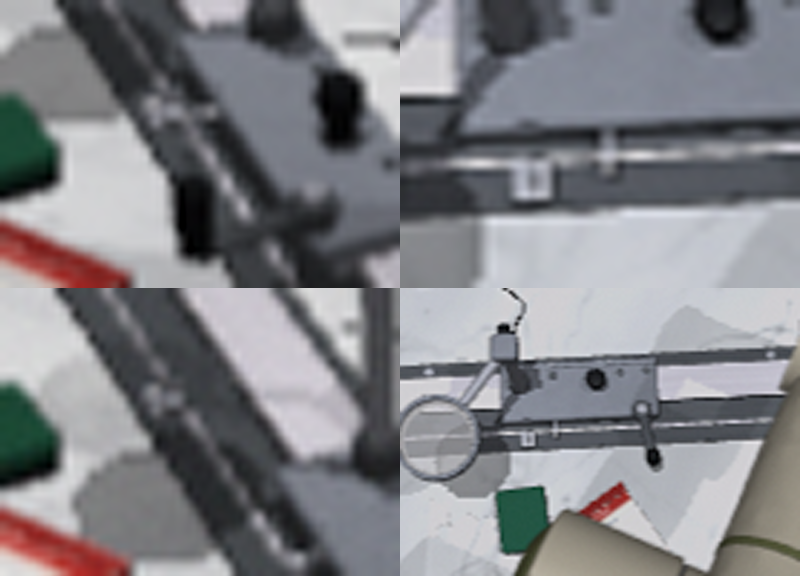

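```bash
python3 - <<'E'
from h import *
np.set_printoptions(precision=1,suppress=True,linewidth=200)
c=capture("top"); t=np.load("t8.npy").mean(2)
a=at_z(c,(248-.5+133/8,180-.5+178/8),20); b=at_z(c,(248-.5+209/8,180-.5+165/8),21)
th=.08; yb=np.array([-np.sin(th),np.cos(th),0]); print(a,b,(a-b)@yb)
print(t[200:205,258:284].astype(int))
s=capture("side"); print(proj(s,a),proj(s,b))
E
```

```text
[552.4 229.4  20. ] [558.6 198.2  21. ] 31.60751967844686
[[214 198 174 178 190 183 163 180 164 119 149 133 114 102  82 131 126  62  84  83  82  82  83  84  83  84]
 [ 81  84  83  96 152 175 142 165 153  69  86  87  89  81  80 112 104  68  89  89  88  88  88  87  88  87]
 [ 90  89  88  98 154 177 122 147 153  61  91  91  91  87  82  81  68  72  89  89  89  90  92  90  90  90]
 [ 92  92  88  91 151 185 141 161 158  66  90  91  89  90  90  90  90  90  91  91  89  89  90  90  88  89]
 [ 92  92  89  87 149 191 173 181 154  69  86  88  89  88  88  87  85  87  85  87  90  88  87  88  87  85]]
[np.float64(301.74163267271825), np.float64(204.1073980073146)] [np.float64(305.63789400016674), np.float64(208.2598720811273)]
```

```bash
python3 -m jog '[{"tx":0,"ty":-60,"tz":0,"ax":0,"ay":0,"az":0,"jaw":0},{"tx":0,"ty":-60,"tz":0,"ax":0,"ay":0,"az":0,"jaw":0},{"tx":0,"ty":-60,"tz":0,"ax":0,"ay":0,"az":0,"jaw":0},{"tx":0,"ty":-60,"tz":0,"ax":0,"ay":0,"az":0,"jaw":0},{"tx":0,"ty":-40,"tz":40,"ax":0,"ay":0,"az":0,"jaw":0}]'
python3 -m jog '[{"tx":0,"ty":0,"tz":0,"ax":0,"ay":0,"az":0,"jaw":0}]'
python3 -c "
from h import *
plan([611.6,153.9,45],0.08-np.pi/2)"
```

```text
time_s: 14.52
eef_pos: [613.2, 156.2, 116.7]
ee_rot: [-0.0, 0.999, 0.041, 0.003]
force: [0.6, 0.1, -0.8]
grip_width: 0.501
grip_force: 0.0
time_s: 14.65
eef_pos: [610.0, 155.8, 111.5]
ee_rot: [-0.0, 0.999, 0.042, -0.003]
force: [0.0, -0.1, -0.5]
grip_width: 0.502
grip_force: 0.0
eef [610.  155.8 111.5] q6 1.55 yaw -1.486 tilt [-0.006 -0.    -1.   ] az 0.004 shift [ 1.8  2.1 66.4] t 14.65
```

```bash
python3 -m jog '[{"tx":1,"ty":1,"tz":25,"ax":0,"ay":0,"az":0,"jaw":0},{"tx":0,"ty":0,"tz":25,"ax":0,"ay":0,"az":0,"jaw":0},{"tx":0,"ty":0,"tz":16,"ax":0,"ay":0,"az":0,"jaw":0},{"tx":0,"ty":0,"tz":0,"ax":0,"ay":0,"az":0,"jaw":0.4},{"tx":0,"ty":0,"tz":0,"ax":0,"ay":0,"az":0,"jaw":0.7}]' 40
python3 -m jog '[{"tx":0,"ty":0,"tz":0,"ax":0,"ay":0,"az":0,"jaw":0.7},{"tx":0,"ty":-8,"tz":0,"ax":0,"ay":0,"az":0,"jaw":0.7},{"tx":0,"ty":-14,"tz":0,"ax":0,"ay":0,"az":0,"jaw":0.7},{"tx":0,"ty":-8,"tz":0,"ax":0,"ay":0,"az":0,"jaw":0.7},{"tx":0,"ty":0,"tz":0,"ax":0,"ay":0,"az":0,"jaw":0.7}]' 40
python3 -c "
from h import *
plan([609.1,184.8,45],0.08-np.pi/2)"
```

```text
time_s: 15.28
eef_pos: [612.9, 152.4, 48.5]
ee_rot: [-0.0, 0.999, 0.04, -0.0]
force: [-0.7, -0.0, -6.9]
grip_width: 0.248
grip_force: 39.5
time_s: 15.9
eef_pos: [610.4, 182.7, 48.4]
ee_rot: [0.0, 0.999, 0.041, -0.0]
force: [-3.4, 0.1, -4.4]
grip_width: 0.252
grip_force: 39.9
eef [610.4 182.7  48.4] q6 1.6 yaw -1.49 tilt [-0.001 -0.    -1.   ] az 0.001 shift [-1.2 -2.2  3.4] t 15.9
```

```bash
python3 -m jog '[{"tx":0,"ty":-2.2,"tz":0,"ax":0,"ay":0,"az":0,"jaw":0.7},{"tx":0,"ty":0,"tz":0,"ax":0,"ay":0,"az":0,"jaw":0.7},{"tx":0,"ty":0,"tz":0,"ax":0,"ay":0,"az":0,"jaw":0.3},{"tx":0,"ty":0,"tz":0,"ax":0,"ay":0,"az":0,"jaw":0},{"tx":0,"ty":0,"tz":-20,"ax":0,"ay":0,"az":0,"jaw":0}]'
python3 -m jog '[{"tx":0,"ty":0,"tz":-50,"ax":0,"ay":0,"az":0,"jaw":0},{"tx":0,"ty":40,"tz":-30,"ax":0,"ay":0,"az":0,"jaw":0},{"tx":0,"ty":60,"tz":0,"ax":0,"ay":0,"az":0,"jaw":0},{"tx":0,"ty":60,"tz":0,"ax":0,"ay":0,"az":0,"jaw":0},{"tx":0,"ty":60,"tz":0,"ax":0,"ay":0,"az":0,"jaw":0}]'
python3 -m jog '[{"tx":0,"ty":60,"tz":0,"ax":0,"ay":0,"az":0,"jaw":0},{"tx":0,"ty":0,"tz":0,"ax":0,"ay":0,"az":0,"jaw":0}]'
cat > look.py <<'E'
from h import *
np.set_printoptions(precision=1,suppress=True,linewidth=200)
plan([530,120,55],0.08-1.4)
T=[capture("top") for _ in range(8)]
t=np.mean([c["color"].astype(float) for c in T],0); np.save("t9.npy",t)
print(t[197:206,256:274].mean(2).astype(int))
c=T[0]; c["depth"]=np.median([a["depth"] for a in T],0); P=cloud(c)
for n,x,y,r,z0 in(("knob",609,185,25,58),("lknob",522,115,35,65),("lens",513,336,60,195)):
    m=(np.hypot(P[...,0]-x,P[...,1]-y)<r)&(P[...,2]>z0)&(P[...,2]<240);print(n,m.sum(),P[m].mean(0))
cv2.imwrite("pics/e.png",cv2.resize(t.astype(np.uint8)[185:215,240:290,::-1],(800,480),interpolation=cv2.INTER_CUBIC))
E
python3 look.py
```

```text
time_s: 16.52
eef_pos: [610.2, 184.7, 67.9]
ee_rot: [-0.0, 0.999, 0.04, -0.001]
force: [-0.4, 0.0, 0.5]
grip_width: 0.498
grip_force: 0.0
time_s: 17.15
eef_pos: [628.6, -36.4, 149.2]
ee_rot: [0.0, 0.999, 0.041, 0.001]
force: [1.0, -0.2, 0.3]
grip_width: 0.503
grip_force: 0.0
time_s: 17.4
eef_pos: [633.4, -98.6, 148.7]
ee_rot: [0.0, 0.999, 0.038, 0.001]
force: [-0.2, 1.0, -0.1]
grip_width: 0.498
grip_force: 0.0
eef [633.4 -98.6 148.7] q6 1.16 yaw -1.495 tilt [ 0. -0. -1.] az -0.175 shift [ -46.  -237.5   93.4] t 17.4
[[ 43  43  42  42  45  47  46  45  90  94  46  56  58  55  56  52  51  57]
 [ 89  89  90  90  92  92  89  85 137 135  75 105 105 103 101 100 104 108]
 [110 117 117 112 106 106 117 116 142 141 119 154 159 148 135 133 153 175]
 [193 214 213 198 173 176 190 160 146 194 164 117 149 134 114 106  88 102]
 [ 83  81  82  84  84  96 153 155 119 167 145  67  86  85  88  88  87  87]
 [ 89  90  90  89  90  99 155 174 112  96  97  64  91  89  91  91  91  89]
 [ 92  90  90  92  89  89 152 186 144 163 160  68  92  90  90  90  89  89]
 [ 90  90  89  89  89  88 149 190 173 182 155  69  87  87  89  89  88  87]
 [ 86  84  85  89  89  73  56  58  47  44  54  64  71  71  81  83  86  90]]
knob 41 [611.  180.1  69. ]
lknob 29 [522.9 113.1  83.3]
lens 747 [514.8 332.3 213.1]
```

View pics/e.png

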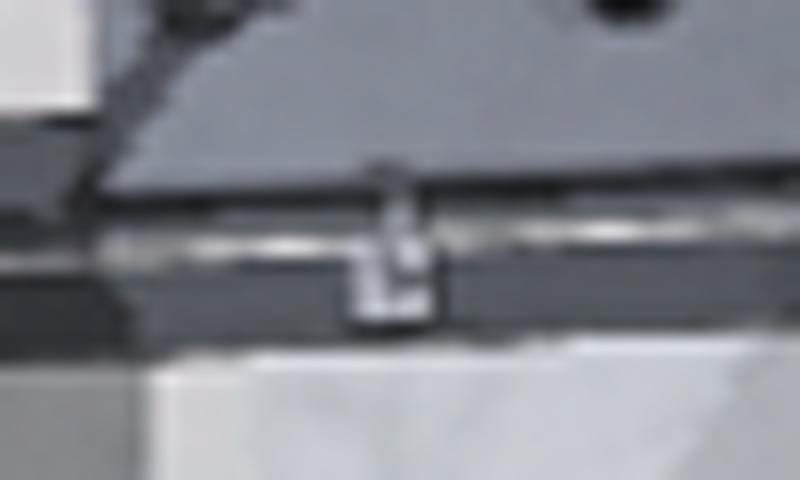

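```bash
python3 -m jog '[{"tx":0,"ty":-60,"tz":0,"ax":0,"ay":0,"az":0,"jaw":0},{"tx":0,"ty":-60,"tz":0,"ax":0,"ay":0,"az":0,"jaw":0},{"tx":0,"ty":-60,"tz":0,"ax":0,"ay":0,"az":0,"jaw":0},{"tx":0,"ty":-60,"tz":0,"ax":0,"ay":0,"az":0,"jaw":0},{"tx":0,"ty":-46,"tz":40,"ax":0,"ay":0,"az":0,"jaw":0}]'
python3 -m jog '[{"tx":0,"ty":0,"tz":15,"ax":0,"ay":0,"az":0,"jaw":0},{"tx":0,"ty":0,"tz":0,"ax":0,"ay":0,"az":0,"jaw":0}]'
python3 -c "
from h import *
plan([610,186.2,47],0.08-np.pi/2)"
```

```text
time_s: 18.42
eef_pos: [611.2, 193.4, 111.0]
ee_rot: [-0.0, 0.999, 0.041, 0.004]
force: [-2.5, 0.9, 2.4]
grip_width: 0.501
grip_force: 0.0
time_s: 18.68
eef_pos: [609.8, 189.9, 92.7]
ee_rot: [0.0, 0.999, 0.04, -0.001]
force: [0.5, -0.9, 0.9]
grip_width: 0.502
grip_force: 0.0
eef [609.8 189.9  92.7] q6 1.61 yaw -1.49 tilt [-0.002 -0.    -1.   ] az 0.001 shift [ 0.   3.7 45.7] t 18.68
```

```bash
python3 -m jog '[{"tx":0,"ty":3.7,"tz":20,"ax":0,"ay":0,"az":0,"jaw":0},{"tx":0,"ty":0,"tz":24,"ax":0,"ay":0,"az":0,"jaw":0},{"tx":0,"ty":0,"tz":0,"ax":0,"ay":0,"az":0,"jaw":0.3},{"tx":0,"ty":0,"tz":0,"ax":0,"ay":0,"az":0,"jaw":0.7},{"tx":0,"ty":0,"tz":0,"ax":0,"ay":0,"az":0,"jaw":0.7}]' 40
python3 -c "
from h import *
plan([610,186.2,47],0.08-np.pi/2)"
```

```text
time_s: 19.3
eef_pos: [610.8, 186.2, 50.1]
ee_rot: [-0.0, 0.999, 0.04, 0.0]
force: [-0.8, 3.1, -2.2]
grip_width: 0.251
grip_force: 39.5
eef [610.8 186.2  50.1] q6 1.6 yaw -1.491 tilt [ 0.001  0.001 -1.   ] az -0.001 shift [-0.8 -0.1  3.1] t 19.3
```

```bash
python3 -m jog '[{"tx":0,"ty":0,"tz":0,"ax":0,"ay":0,"az":0,"jaw":0.3},{"tx":0,"ty":0,"tz":0,"ax":0,"ay":0,"az":0,"jaw":0},{"tx":0,"ty":0,"tz":-20,"ax":0,"ay":0,"az":0,"jaw":0},{"tx":0,"ty":0,"tz":-50,"ax":0,"ay":0,"az":0,"jaw":0},{"tx":0,"ty":40,"tz":-30,"ax":0,"ay":0,"az":0,"jaw":0}]'
python3 -m jog '[{"tx":0,"ty":60,"tz":0,"ax":0,"ay":0,"az":0,"jaw":0},{"tx":0,"ty":60,"tz":0,"ax":0,"ay":0,"az":0,"jaw":0},{"tx":0,"ty":60,"tz":0,"ax":0,"ay":0,"az":0,"jaw":0},{"tx":0,"ty":60,"tz":0,"ax":0,"ay":0,"az":0,"jaw":0},{"tx":0,"ty":0,"tz":0,"ax":0,"ay":0,"az":0,"jaw":0}]'
python3 look.py
```

```text
time_s: 19.92
eef_pos: [614.0, 148.0, 152.2]
ee_rot: [0.0, 0.999, 0.042, 0.002]
force: [-0.7, -0.2, -0.1]
grip_width: 0.499
grip_force: 0.0
time_s: 20.55
eef_pos: [632.8, -96.8, 149.5]
ee_rot: [0.001, 0.999, 0.038, 0.0]
force: [0.8, 0.4, -0.1]
grip_width: 0.502
grip_force: 0.0
eef [632.8 -96.8 149.5] q6 1.16 yaw -1.495 tilt [ 0. -0. -1.] az -0.175 shift [ -45.8 -235.6   94.2] t 20.55
[[ 43  44  41  44  47  45  40 155 166  39  53  57  57  58  58  52  52  58]
 [ 88  90  89  91  91  86  85 157 157  66  98 105 104 102  99 101 104 108]
 [110 116 116 112 105 103 112 169 153  73 129 154 158 147 134 134 152 175]
 [192 213 214 198 174 177 178 186 159 154 164 118 150 132 113 105  86 102]
 [ 82  82  82  84  82  97 141 162 129 153 154  68  85  85  88  87  88  88]
 [ 89  88  90  89  88  98 145 139  83 153 153  63  90  91  91  91  91  89]
 [ 91  90  91  91  90  91 152 188 143 162 158  67  90  90  90  89  90  89]
 [ 90  89  91  90  90  87 150 191 172 182 156  67  86  87  89  89  89  87]
 [ 87  85  87  87  88  74  55  58  46  44  53  64  72  72  79  82  86  89]]
knob 42 [610.8 183.1  68.6]
lknob 30 [522.8 114.2  82.6]
lens 753 [514.9 334.5 213.1]
```

```bash
python3 -m jog '[{"tx":0,"ty":0,"tz":0,"ax":0,"ay":0,"az":-0.175,"jaw":0},{"tx":-11,"ty":-46,"tz":0,"ax":0,"ay":0,"az":0,"jaw":0},{"tx":-11,"ty":-46,"tz":0,"ax":0,"ay":0,"az":0,"jaw":0},{"tx":-11,"ty":-46,"tz":0,"ax":0,"ay":0,"az":0,"jaw":0},{"tx":-11,"ty":-46,"tz":10,"ax":0,"ay":0,"az":0,"jaw":0}]'
python3 -m jog '[{"tx":-10,"ty":-47,"tz":20,"ax":0,"ay":0,"az":0,"jaw":0},{"tx":0,"ty":0,"tz":10,"ax":0,"ay":0,"az":0,"jaw":0},{"tx":0,"ty":0,"tz":0,"ax":0,"ay":0,"az":0,"jaw":0}]'
python3 -c "
from h import *
plan([522.8,114.2,60],0.08-1.4)"
```

```text
time_s: 21.58
eef_pos: [543.2, 76.5, 139.9]
ee_rot: [0.0, 0.992, 0.128, 0.001]
force: [1.2, -0.2, 0.0]
grip_width: 0.503
grip_force: 0.0
time_s: 21.95
eef_pos: [522.3, 117.6, 109.1]
ee_rot: [0.0, 0.992, 0.128, -0.0]
force: [0.4, -0.1, -0.1]
grip_width: 0.502
grip_force: 0.0
eef [522.3 117.6 109.1] q6 1.32 yaw -1.314 tilt [-0. -0. -1.] az 0.006 shift [-0.3  3.4 49.1] t 21.95
```

```bash
python3 -m jog '[{"tx":0,"ty":3.4,"tz":25,"ax":0,"ay":0,"az":0,"jaw":0},{"tx":0,"ty":0,"tz":24,"ax":0,"ay":0,"az":0,"jaw":0},{"tx":0,"ty":0,"tz":0,"ax":0,"ay":0,"az":0,"jaw":0.4},{"tx":0,"ty":0,"tz":0,"ax":0,"ay":0,"az":0,"jaw":0.8},{"tx":0,"ty":0,"tz":0,"ax":0,"ay":0,"az":0,"jaw":0.8}]' 30
python3 -c "
from h import *
plan([522.8,114.2,60],0.08-1.4)"
python3 -m jog '[{"tx":0.3,"ty":4.2,"tz":0,"ax":0,"ay":0,"az":-0.07,"jaw":0.8},{"tx":0.5,"ty":8.2,"tz":0,"ax":0,"ay":0,"az":-0.137,"jaw":0.8},{"tx":0.5,"ty":8.2,"tz":0,"ax":0,"ay":0,"az":-0.137,"jaw":0.8},{"tx":0.5,"ty":8.2,"tz":0,"ax":0,"ay":0,"az":-0.137,"jaw":0.8},{"tx":0.5,"ty":8.2,"tz":0,"ax":0,"ay":0,"az":-0.137,"jaw":0.8}]'
python3 -m jog '[{"tx":0.5,"ty":8.2,"tz":0,"ax":0,"ay":0,"az":-0.137,"jaw":0.8},{"tx":0.5,"ty":8.2,"tz":0,"ax":0,"ay":0,"az":-0.137,"jaw":0.8},{"tx":0.5,"ty":8.2,"tz":0,"ax":0,"ay":0,"az":-0.137,"jaw":0.8},{"tx":0.5,"ty":8.2,"tz":0,"ax":0,"ay":0,"az":-0.137,"jaw":0.8},{"tx":0,"ty":0,"tz":0,"ax":0,"ay":0,"az":0,"jaw":0.8}]'
python3 -c "
from h import *
plan([584.8,71.8,60],0.08)"
```

```text
time_s: 22.58
eef_pos: [523.5, 114.0, 61.0]
ee_rot: [0.0, 0.992, 0.127, 0.001]
force: [1.0, -1.9, -3.1]
grip_width: 0.185
grip_force: 30.0
eef [523.5 114.   61. ] q6 1.31 yaw -1.315 tilt [ 0.001 -0.    -1.   ] az 0.005 shift [-0.6 -0.4  1. ] t 22.57
time_s: 23.2
eef_pos: [544.4, 84.0, 61.0]
ee_rot: [0.0, 0.905, 0.425, 0.003]
force: [6.8, 8.2, -8.6]
grip_width: 0.195
grip_force: 29.6
time_s: 23.82
eef_pos: [573.4, 70.6, 61.0]
ee_rot: [0.001, 0.758, 0.653, 0.002]
force: [3.7, 5.3, -4.5]
grip_width: 0.193
grip_force: 29.8
eef [573.4  70.6  61. ] q6 0.07 yaw -0.148 tilt [ 0.003  0.001 -1.   ] az -0.228 shift [ 0.3 11.4  1.1] t 23.82
```

```bash
python3 -m jog '[{"tx":0.4,"ty":6.6,"tz":0,"ax":0,"ay":0,"az":-0.114,"jaw":0.8},{"tx":0.2,"ty":5,"tz":0,"ax":0,"ay":0,"az":-0.1,"jaw":0.8},{"tx":0,"ty":0,"tz":0,"ax":0,"ay":0,"az":0,"jaw":0.8}]'
python3 -m jog '[{"tx":0,"ty":2,"tz":0,"ax":0,"ay":0,"az":0,"jaw":0.8},{"tx":0,"ty":0,"tz":0,"ax":0,"ay":0,"az":0,"jaw":0.8}]'
```

```text
time_s: 24.2
eef_pos: [584.9, 69.8, 61.0]
ee_rot: [0.001, 0.684, 0.73, 0.002]
force: [3.9, 4.1, -5.1]
grip_width: 0.192
grip_force: 29.9
time_s: 24.45
eef_pos: [586.0, 69.8, 60.9]
ee_rot: [0.0, 0.684, 0.73, 0.001]
force: [0.9, 4.8, 0.2]
grip_width: 0.191
grip_force: 30.3
```

```bash
python3 -m jog '[{"tx":0,"ty":2,"tz":0,"ax":0,"ay":0,"az":0,"jaw":0.8},{"tx":0,"ty":0,"tz":0,"ax":0,"ay":0,"az":0,"jaw":0.8}]'
python3 -m jog '[{"tx":0,"ty":2,"tz":0,"ax":0,"ay":0,"az":0,"jaw":0.8},{"tx":0,"ty":0,"tz":0,"ax":0,"ay":0,"az":0,"jaw":0.8}]'
```

```text
time_s: 24.7
eef_pos: [587.5, 69.9, 60.9]
ee_rot: [-0.0, 0.684, 0.73, -0.0]
force: [-3.3, 3.6, 4.6]
grip_width: 0.192
grip_force: 30.7
time_s: 24.95
eef_pos: [587.9, 69.9, 60.8]
ee_rot: [-0.002, 0.683, 0.73, -0.002]
force: [-12.7, 2.0, 10.8]
grip_width: 0.19
grip_force: 31.5
```

```bash
python3 -m jog '[{"tx":0,"ty":-2,"tz":0,"ax":0,"ay":0,"az":0,"jaw":0.4},{"tx":0,"ty":0,"tz":0,"ax":0,"ay":0,"az":0,"jaw":0},{"tx":0,"ty":0,"tz":-20,"ax":0,"ay":0,"az":0,"jaw":0},{"tx":-10,"ty":0,"tz":-45,"ax":0,"ay":0,"az":0,"jaw":0},{"tx":-40,"ty":0,"tz":-45,"ax":0,"ay":0,"az":0,"jaw":0}]'
python3 -m jog '[{"tx":-60,"ty":0,"tz":0,"ax":0,"ay":0,"az":0,"jaw":0},{"tx":-60,"ty":-20,"tz":0,"ax":0,"ay":0,"az":0,"jaw":0},{"tx":-30,"ty":-20,"tz":0,"ax":0,"ay":0,"az":0,"jaw":0},{"tx":0,"ty":0,"tz":0,"ax":0,"ay":0,"az":0,"jaw":0}]'
cat > tray.py <<'E'
from h import *
np.set_printoptions(precision=1,suppress=True,linewidth=200)
T=[capture("top") for _ in range(4)]; c=T[0]
t=np.mean([a["color"].astype(float) for a in T],0).astype(np.uint8)
hsv=cv2.cvtColor(t,cv2.COLOR_RGB2HSV)
m=((hsv[...,1]>110)&(hsv[...,0]>3)&(hsv[...,0]<20)&(hsv[...,2]>70)).astype(np.uint8); m[:,:405]=0; m[:190]=0; m[270:]=0; m[:,450:]=0
n,l,st,ce=cv2.connectedComponentsWithStats(m); k=1+np.argmax(st[1:,4]); print(st[k])
v,u=np.nonzero(l==k)
W12=np.array([at_z(c,q,12) for q in zip(u,v)])[:,:2]; W=np.array([at_z(c,q,26) for q in zip(u,v)])[:,:2]
d=W12[W12[:,0]>512]; (cx,cy),r=cv2.minEnclosingCircle(d.astype(np.float32)); print("disk",cx,cy,r,"box",(d.min(0)+d.max(0))/2)
h=W[(W[:,0]<475)]; f=cv2.fitLine(h.astype(np.float32),cv2.DIST_HUBER,0,.01,.01).ravel(); print("handle mean",h.mean(0),h.min(0),h.max(0),"yaw",np.arctan2(f[1],f[0]))
for cam in("top","side"):
  for i in range(2):
    s=capture(cam)
    for q in("tray_handle","tray_pocket","bead_center"):
        for r in place_of(q,cam)[:1]: print(cam,q,round(r["conf"],2),at_z(s,r["centre"],H[q]))
E
python3 tray.py; python3 look.py
```

```text
time_s: 25.58
eef_pos: [590.9, 20.1, 171.6]
ee_rot: [0.0, 0.683, 0.731, -0.0]
force: [0.7, -0.3, -0.1]
grip_width: 0.5
grip_force: 0.0
time_s: 26.08
eef_pos: [560.3, -134.1, 170.4]
ee_rot: [0.0, 0.685, 0.728, -0.0]
force: [-0.1, -0.3, 1.0]
grip_width: 0.5
grip_force: 0.0
[421 199  23  60 464]
disk 544.20703125 -327.5887756347656 38.835079193115234 box [ 546.6 -328.8]
handle mean [ 428.2 -304.3] [ 382.4 -317.8] [ 474.4 -290.6] yaw -0.19683042
top tray_handle 0.76 [ 428.8 -316.9   19. ]
top tray_pocket 0.72 [555.9 228.5  18.5]
top bead_center 0.43 [ 552.  -338.1   22. ]
top tray_handle 0.58 [ 421.9 -305.7   19. ]
top tray_pocket 0.84 [ 538.5 -328.5   18.5]
top bead_center 0.47 [ 551.5 -331.1   22. ]
side tray_handle 0.86 [ 423.8 -298.2   19. ]
side tray_pocket 0.6 [ 704.3 -166.5   18.5]
side bead_center 0.75 [557.4 190.5  22. ]
side tray_handle 0.9 [ 429.  -303.2   19. ]
side tray_pocket 0.97 [ 542.8 -331.5   18.5]
side bead_center 0.5 [ 546.5 -336.3   22. ]
eef [ 560.9 -131.9  170.3] q6 -0.5 yaw 0.065 tilt [ 0. -0. -1.] az 1.385 shift [  32.6 -251.7  115.3] t 27.07
[[ 43  42  43  43  
[... 205 characters left out ...]

 [189 211 210 195 171 174 176 158 116 153 163 116 147 130 113 103  87 100]
 [ 81  81  80  82  81  96 140 148 110 152 151  66  84  84  86  86  87  87]
 [ 88  87  88  89  88  97 143 138  73 145 151  61  89  89  90  88  89  89]
 [ 89  90  90  88  87  88 151 186 141 159 155  66  89  87  87  88  88  88]
 [ 89  89  89  89  88  87 146 188 169 178 152  66  83  87  88  87  87  86]
 [ 84  84  85  86  85  73  55  57  46  42  54  63  71  70  80  81  85  87]]
knob 40 [610.1 182.2  69.5]
lknob 0 [nan nan nan]
lens 751 [514.9 333.7 213.2]look.py:9: RuntimeWarning: Mean of empty slice.
  m=(np.hypot(P[...,0]-x,P[...,1]-y)<r)&(P[...,2]>z0)&(P[...,2]<240);print(n,m.sum(),P[m].mean(0))
  ret = um.true_divide(
```

```bash
python3 -m jog '[{"tx":0,"ty":0,"tz":0,"ax":0,"ay":0,"az":-0.18,"jaw":0},{"tx":0,"ty":0,"tz":0,"ax":0,"ay":0,"az":-0.18,"jaw":0},{"tx":0,"ty":0,"tz":0,"ax":0,"ay":0,"az":-0.18,"jaw":0},{"tx":0,"ty":0,"tz":0,"ax":0,"ay":0,"az":-0.18,"jaw":0},{"tx":0,"ty":0,"tz":0,"ax":0,"ay":0,"az":-0.18,"jaw":0}]'
python3 -m jog '[{"tx":0,"ty":0,"tz":0,"ax":0,"ay":0,"az":-0.18,"jaw":0},{"tx":0,"ty":0,"tz":0,"ax":0,"ay":0,"az":-0.18,"jaw":0},{"tx":0,"ty":0,"tz":0,"ax":0,"ay":0,"az":-0.05,"jaw":0},{"tx":20,"ty":-40,"tz":0,"ax":0,"ay":0,"az":0,"jaw":0},{"tx":25,"ty":-45,"tz":0,"ax":0,"ay":0,"az":0,"jaw":0}]'
python3 -m jog '[{"tx":25,"ty":-45,"tz":10,"ax":0,"ay":0,"az":0,"jaw":0},{"tx":20,"ty":-40,"tz":30,"ax":0,"ay":0,"az":0,"jaw":0},{"tx":12,"ty":-25,"tz":40,"ax":0,"ay":0,"az":0,"jaw":0},{"tx":0,"ty":0,"tz":10,"ax":0,"ay":0,"az":0,"jaw":0},{"tx":0,"ty":0,"tz":0,"ax":0,"ay":0,"az":0,"jaw":0}]'
python3 -c "
from h import *
plan([422.4,-303.5,5],1.374)"
```

```text
time_s: 28.1
eef_pos: [560.9, -131.8, 170.3]
ee_rot: [-0.0, 0.295, 0.955, -0.0]
force: [0.5, -0.5, 0.5]
grip_width: 0.499
grip_force: 0.0
time_s: 28.72
eef_pos: [499.7, -207.0, 170.2]
ee_rot: [0.0, 0.097, 0.995, -0.0]
force: [-0.4, -0.5, -0.3]
grip_width: 0.498
grip_force: 0.0
time_s: 29.35
eef_pos: [423.4, -302.9, 80.5]
ee_rot: [-0.0, 0.098, 0.995, 0.0]
force: [0.5, -0.2, 1.2]
grip_width: 0.498
grip_force: 0.0
eef [ 423.4 -302.9   80.5] q6 -2.22 yaw 1.375 tilt [-0.  0. -1.] az 0.001 shift [ 0.8 -0.8 75.5] t 29.35
```

```bash
python3 -m jog '[{"tx":0.8,"ty":-0.8,"tz":25,"ax":0,"ay":0,"az":0,"jaw":0},{"tx":0,"ty":0,"tz":25,"ax":0,"ay":0,"az":0,"jaw":0.1},{"tx":0,"ty":0,"tz":17,"ax":0,"ay":0,"az":0,"jaw":0.2},{"tx":0,"ty":0,"tz":9,"ax":0,"ay":0,"az":0,"jaw":0.3},{"tx":0,"ty":0,"tz":0,"ax":0,"ay":0,"az":0,"jaw":0.4}]' 20
python3 -m jog '[{"tx":0,"ty":0,"tz":0,"ax":0,"ay":0,"az":0,"jaw":0.48},{"tx":0,"ty":0,"tz":0,"ax":0,"ay":0,"az":0,"jaw":0.54},{"tx":0,"ty":0,"tz":0,"ax":0,"ay":0,"az":0,"jaw":0.58},{"tx":0,"ty":0,"tz":0,"ax":0,"ay":0,"az":0,"jaw":0.62},{"tx":0,"ty":0,"tz":0,"ax":0,"ay":0,"az":0,"jaw":0.66}]' 20
python3 -m jog '[{"tx":0,"ty":0,"tz":0,"ax":0,"ay":0,"az":0,"jaw":0.8},{"tx":0,"ty":0,"tz":0,"ax":0,"ay":0,"az":0,"jaw":0.8}]' 50
python3 - <<'E'
from h import *
plan([390.9,362.5,115],1.374)
o=[]
c=capture("side"); o.append(cv2.resize(c["color"][290:360,290:390,::-1],(400,280),interpolation=cv2.INTER_CUBIC))
c=capture("top"); o.append(cv2.resize(c["color"][190:260,380:480,::-1],(400,280),interpolation=cv2.INTER_CUBIC))
cv2.imwrite("pics/f.png",np.hstack(o))
E
```

```text
time_s: 29.98
eef_pos: [422.3, -303.8, 4.4]
ee_rot: [0.0, 0.098, 0.995, -0.0]
force: [0.0, -0.3, 1.1]
grip_width: 0.301
grip_force: 0.0
time_s: 30.6
eef_pos: [422.0, -304.0, 4.4]
ee_rot: [0.0, 0.098, 0.995, -0.0]
force: [0.9, 0.7, 1.1]
grip_width: 0.181
grip_force: 21.8
time_s: 30.85
eef_pos: [422.0, -304.0, 4.4]
ee_rot: [0.0, 0.098, 0.995, -0.0]
force: [-0.9, 0.4, 1.3]
grip_width: 0.175
grip_force: 50.2
eef [ 422.  -304.     4.4] q6 -2.22 yaw 1.375 tilt [ 0. -0. -1.] az 0.001 shift [ 160.8  647.5 -110.7] t 30.85
```

View pics/f.png

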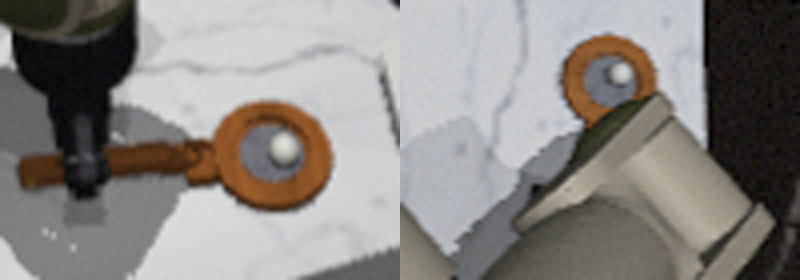

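```bash
python3 -m jog '[{"tx":0,"ty":0,"tz":-1,"ax":0,"ay":0,"az":0,"jaw":0.8},{"tx":0,"ty":0,"tz":-2,"ax":0,"ay":0,"az":0,"jaw":0.8},{"tx":0,"ty":0,"tz":-3,"ax":0,"ay":0,"az":0,"jaw":0.8},{"tx":0,"ty":0,"tz":-5,"ax":0,"ay":0,"az":0,"jaw":0.8},{"tx":0,"ty":0,"tz":-7,"ax":0,"ay":0,"az":0,"jaw":0.8}]' 60
python3 -m jog '[{"tx":0,"ty":0,"tz":-8,"ax":0,"ay":0,"az":0,"jaw":0.8},{"tx":0,"ty":0,"tz":-9,"ax":0,"ay":0,"az":0,"jaw":0.8},{"tx":0,"ty":0,"tz":-10,"ax":0,"ay":0,"az":0,"jaw":0.8},{"tx":0,"ty":0,"tz":-10,"ax":0,"ay":0,"az":0,"jaw":0.8},{"tx":0,"ty":0,"tz":-10,"ax":0,"ay":0,"az":0,"jaw":0.8}]'
python3 -m jog '[{"tx":0,"ty":0,"tz":-10,"ax":0,"ay":0,"az":0,"jaw":0.8},{"tx":0,"ty":0,"tz":-9,"ax":0,"ay":0,"az":0,"jaw":0.8},{"tx":0,"ty":0,"tz":-8,"ax":0,"ay":0,"az":0,"jaw":0.8},{"tx":0,"ty":0,"tz":-7,"ax":0,"ay":0,"az":0,"jaw":0.8},{"tx":0,"ty":0,"tz":-5,"ax":0,"ay":0,"az":0,"jaw":0.8}]'
python3 -m jog '[{"tx":0,"ty":0,"tz":-3,"ax":0,"ay":0,"az":0,"jaw":0.8},{"tx":0,"ty":0,"tz":-2,"ax":0,"ay":0,"az":0,"jaw":0.8},{"tx":0,"ty":0,"tz":0,"ax":0,"ay":0,"az":0,"jaw":0.8}]'
python3 - <<'E'
from h import *
plan([390.9,362.5,114],1.374)
c=capture("side"); P=cloud(c); p=[r["centre"] for r in place_of("bead_center","side")[:1]]; print(p,[by_depth(c,q) for q in p])
o=[cv2.resize(c["color"][240:340,290:430,::-1],(420,300),interpolation=cv2.INTER_CUBIC)]
c=capture("top"); o.append(cv2.resize(c["color"][170:240,380:478,::-1],(420,300),interpolation=cv2.INTER_CUBIC))
cv2.imwrite("pics/g.png",np.hstack(o)[:, :800])
E
```

```text
time_s: 31.58
eef_pos: [422.0, -303.9, 22.7]
ee_rot: [-0.0, 0.098, 0.995, 0.0]
force: [0.8, -0.1, -1.0]
grip_width: 0.177
grip_force: 61.1
time_s: 32.2
eef_pos: [422.0, -304.0, 70.0]
ee_rot: [0.0, 0.098, 0.995, -0.0]
force: [-0.3, -0.3, -0.9]
grip_width: 0.175
grip_force: 61.1
time_s: 32.83
eef_pos: [422.0, -303.9, 108.7]
ee_rot: [0.0, 0.098, 0.995, -0.0]
force: [0.2, 0.5, -1.8]
grip_width: 0.172
grip_force: 61.1
time_s: 33.2
eef_pos: [422.0, -303.9, 113.3]
ee_rot: [-0.0, 0.098, 0.995, 0.0]
force: [-0.2, -0.5, -0.7]
grip_width: 0.175
grip_force: 61.1
eef [ 422.  -303.9  113.3] q6 -2.22 yaw 1.375 tilt [-0.  0. -1.] az 0.001 shift [160.8 647.5  -0.7] t 33.2
[[363.5, 297.2]] [array([ 551.25558437, -339.0757604 ,  138.58333591])]
```

View pics/g.png

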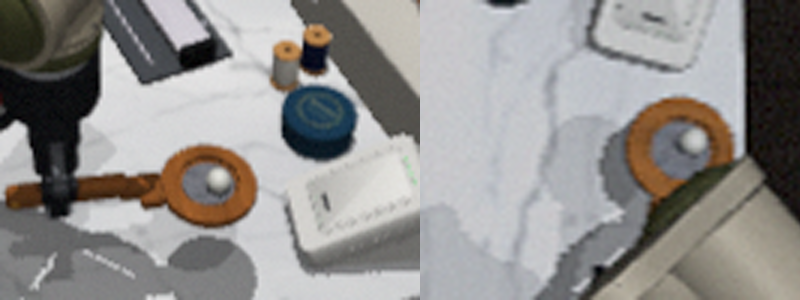

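```bash
python3 -m jog '[{"tx":0.37,"ty":1.5,"tz":0,"ax":0,"ay":0,"az":0,"jaw":0.8},{"tx":0.75,"ty":3,"tz":0,"ax":0,"ay":0,"az":0,"jaw":0.8},{"tx":1.1,"ty":4.5,"tz":0,"ax":0,"ay":0,"az":0,"jaw":0.8},{"tx":1.5,"ty":6,"tz":0,"ax":0,"ay":0,"az":0,"jaw":0.8},{"tx":1.85,"ty":7.5,"tz":0,"ax":0,"ay":0,"az":0,"jaw":0.8}]'
python3 -m jog '[{"tx":2.25,"ty":9,"tz":0,"ax":0,"ay":0,"az":0,"jaw":0.8},{"tx":2.6,"ty":10.5,"tz":0,"ax":0,"ay":0,"az":0,"jaw":0.8},{"tx":3,"ty":12,"tz":0,"ax":0,"ay":0,"az":0,"jaw":0.8},{"tx":3,"ty":12,"tz":0,"ax":0,"ay":0,"az":0,"jaw":0.8},{"tx":3,"ty":12,"tz":0,"ax":0,"ay":0,"az":0,"jaw":0.8}]'
python3 -m jog '[{"tx":3,"ty":12,"tz":0,"ax":0,"ay":0,"az":0,"jaw":0.8},{"tx":3,"ty":12,"tz":0,"ax":0,"ay":0,"az":0,"jaw":0.8},{"tx":3,"ty":12,"tz":0,"ax":0,"ay":0,"az":0,"jaw":0.8},{"tx":3,"ty":12,"tz":0,"ax":0,"ay":0,"az":0,"jaw":0.8},{"tx":3,"ty":12,"tz":0,"ax":0,"ay":0,"az":0,"jaw":0.8}]'
python3 -m jog '[{"tx":3,"ty":12,"tz":0,"ax":0,"ay":0,"az":0,"jaw":0.8},{"tx":3,"ty":12,"tz":0,"ax":0,"ay":0,"az":0,"jaw":0.8},{"tx":3,"ty":12,"tz":0,"ax":0,"ay":0,"az":0,"jaw":0.8},{"tx":3,"ty":12,"tz":0,"ax":0,"ay":0,"az":0,"jaw":0.8},{"tx":3,"ty":12,"tz":0,"ax":0,"ay":0,"az":0,"jaw":0.8}]'
python3 -m jog '[{"tx":3,"ty":12,"tz":0,"ax":0,"ay":0,"az":0,"jaw":0.8},{"tx":3,"ty":12,"tz":0,"ax":0,"ay":0,"az":0,"jaw":0.8},{"tx":3,"ty":12,"tz":0,"ax":0,"ay":0,"az":0,"jaw":0.8},{"tx":3,"ty":12,"tz":0,"ax":0,"ay":0,"az":0,"jaw":0.8},{"tx":3,"ty":12,"tz":0,"ax":0,"ay":0,"az":0,"jaw":0.8}]'
python3 -m jog '[{"tx":3,"ty":12,"tz":0,"ax":0,"ay":0,"az":0,"jaw":0.8},{"tx":3,"ty":12,"tz":0,"ax":0,"ay":0,"az":0,"jaw":0.8},{"tx":3,"ty":12,"tz":0,"ax":0,"ay":0,"az":0,"jaw":0.8},{"tx":3,"ty":12,"tz":0,"ax":0,"ay":0,"az":0,"jaw":0.8},{"tx":3,"ty":12,"tz":0,"ax":0,"ay":0,"az":0,"jaw":0.8}]'
python3 -c "
from h import *
plan([390.9,362.5,114],1.374)"
```

```text
time_s: 33.98
eef_pos: [420.9, -280.2, 113.3]
ee_rot: [-0.0, 0.098, 0.995, 0.0]
force: [-0.3, 1.1, -1.1]
grip_width: 0.175
grip_force: 61.1
time_s: 34.6
eef_pos: [418.1, -222.7, 113.3]
ee_rot: [0.0, 0.098, 0.995, -0.0]
force: [0.1, 0.4, -1.8]
grip_width: 0.175
grip_force: 61.1
time_s: 35.22
eef_pos: [415.1, -161.1, 113.3]
ee_rot: [0.0, 0.098, 0.995, -0.0]
force: [-0.8, -0.2, -1.3]
grip_width: 0.172
grip_force: 61.1
time_s: 35.85
eef_pos: [412.0, -99.3, 113.3]
ee_rot: [0.0, 0.098, 0.995, 0.0]
force: [0.8, -0.6, -0.5]
grip_width: 0.174
grip_force: 61.1
time_s: 36.48
eef_pos: [408.9, -37.5, 113.3]
ee_rot: [-0.0, 0.098, 0.995, -0.0]
force: [0.3, 0.1, -1.0]
grip_width: 0.174
grip_force: 61.1
time_s: 37.1
eef_pos: [405.9, 24.3, 113.3]
ee_rot: [0.0, 0.098, 0.995, -0.0]
force: [-0.4, -0.0, -0.8]
grip_width: 0.169
grip_force: 61.1
eef [405.9  24.3 113.3] q6 -1.61 yaw 1.375 tilt [ 0. -0. -1.] az 0.001 shift [ 80.8 328.8  -0.7] t 37.1
```

```bash
python3 -m jog '[{"tx":3,"ty":12,"tz":0,"ax":0,"ay":0,"az":0,"jaw":0.8},{"tx":3,"ty":12,"tz":0,"ax":0,"ay":0,"az":0,"jaw":0.8},{"tx":3,"ty":12,"tz":0,"ax":0,"ay":0,"az":0,"jaw":0.8},{"tx":3,"ty":12,"tz":0,"ax":0,"ay":0,"az":0,"jaw":0.8},{"tx":3,"ty":12,"tz":0,"ax":0,"ay":0,"az":0,"jaw":0.8}]'
python3 -m jog '[{"tx":3,"ty":12,"tz":0,"ax":0,"ay":0,"az":0,"jaw":0.8},{"tx":3,"ty":12,"tz":0,"ax":0,"ay":0,"az":0,"jaw":0.8},{"tx":3,"ty":12,"tz":0,"ax":0,"ay":0,"az":0,"jaw":0.8},{"tx":3,"ty":12,"tz":0,"ax":0,"ay":0,"az":0,"jaw":0.8},{"tx":3,"ty":12,"tz":0,"ax":0,"ay":0,"az":0,"jaw":0.8}]'
python3 -m jog '[{"tx":3,"ty":12,"tz":0,"ax":0,"ay":0,"az":0,"jaw":0.8},{"tx":3,"ty":12,"tz":0,"ax":0,"ay":0,"az":0,"jaw":0.8},{"tx":3,"ty":12,"tz":0,"ax":0,"ay":0,"az":0,"jaw":0.8},{"tx":3,"ty":12,"tz":0,"ax":0,"ay":0,"az":0,"jaw":0.8},{"tx":3,"ty":12,"tz":0,"ax":0,"ay":0,"az":0,"jaw":0.8}]'
python3 -m jog '[{"tx":3,"ty":12,"tz":0,"ax":0,"ay":0,"az":0,"jaw":0.8},{"tx":3,"ty":12,"tz":0,"ax":0,"ay":0,"az":0,"jaw":0.8},{"tx":3,"ty":12,"tz":0,"ax":0,"ay":0,"az":0,"jaw":0.8},{"tx":3,"ty":12,"tz":0,"ax":0,"ay":0,"az":0,"jaw":0.8},{"tx":3,"ty":12,"tz":0,"ax":0,"ay":0,"az":0,"jaw":0.8}]'
python3 -m jog '[{"tx":3,"ty":12,"tz":0,"ax":0,"ay":0,"az":0,"jaw":0.8},{"tx":3,"ty":12,"tz":0,"ax":0,"ay":0,"az":0,"jaw":0.8},{"tx":3,"ty":12,"tz":0,"ax":0,"ay":0,"az":0,"jaw":0.8},{"tx":2.6,"ty":10.5,"tz":0,"ax":0,"ay":0,"az":0,"jaw":0.8},{"tx":2.25,"ty":9,"tz":0,"ax":0,"ay":0,"az":0,"jaw":0.8}]'
python3 -m jog '[{"tx":1.85,"ty":7.5,"tz":0,"ax":0,"ay":0,"az":0,"jaw":0.8},{"tx":1.5,"ty":6,"tz":0,"ax":0,"ay":0,"az":0,"jaw":0.8},{"tx":1.1,"ty":4.5,"tz":0,"ax":0,"ay":0,"az":0,"jaw":0.8},{"tx":0.75,"ty":3,"tz":0,"ax":0,"ay":0,"az":0,"jaw":0.8},{"tx":0.4,"ty":1.5,"tz":0,"ax":0,"ay":0,"az":0,"jaw":0.8}]'
cat > fin.py <<'E'
from h import *
np.set_printoptions(precision=1,suppress=True,linewidth=200)
plan([390.9,362.5,114],1.374)
for cam in("top","side"):
    L=[]
    for i in range(3):
        c=capture(cam)
        for q,z in(("bead_center",128),("tray_pocket",128),("lens",198),("tray_handle",128.5)):
            for r in place_of(q,cam)[:1]: print(cam,q,round(r["conf"],2),np.array(r["centre"]),at_z(c,r["centre"],z))
        L.append(c["color"].astype(float))
    im=np.mean(L,0); 
    e=sense()["eef_pos"]; t=np.array([e[0]+122.6,e[1]-24.5,124.])
    print("exp tray px",np.array(proj(c,t)))
    np.save(cam+"_f.npy",im)
c=capture("top"); P=cloud(c)
m=(np.hypot(P[...,0]-514,P[...,1]-336)<60)&(P[...,2]>195)&(P[...,2]<240);print("lens",m.sum(),P[m].mean(0),(P[m].min(0)+P[m].max(0))/2)
E
python3 fin.py
```

```text
time_s: 37.72
eef_pos: [402.8, 86.0, 113.3]
ee_rot: [-0.0, 0.098, 0.995, -0.0]
force: [-0.0, 1.1, -1.2]
grip_width: 0.173
grip_force: 61.1
time_s: 38.35
eef_pos: [399.8, 147.8, 113.3]
ee_rot: [-0.0, 0.098, 0.995, 0.0]
force: [0.5, -0.1, -1.6]
grip_width: 0.176
grip_force: 61.1
time_s: 38.98
eef_pos: [396.8, 209.6, 113.3]
ee_rot: [-0.0, 0.098, 0.995, 0.0]
force: [0.9, 0.4, -1.2]
grip_width: 0.173
grip_force: 61.1
time_s: 39.6
eef_pos: [393.7, 271.4, 113.3]
ee_rot: [-0.0, 0.098, 0.995, 0.0]
force: [-0.2, -0.1, -0.9]
grip_width: 0.174
grip_force: 61.1
time_s: 40.22
eef_pos: [390.9, 328.4, 113.3]
ee_rot: [-0.0, 0.098, 0.995, -0.0]
force: [0.4, -0.0, -0.8]
grip_width: 0.172
grip_force: 61.0
time_s: 40.85
eef_pos: [389.9, 350.9, 113.3]
ee_rot: [-0.0, 0.098, 0.995, -0.0]
force: [-0.5, -0.4, -1.6]
grip_width: 0.172
grip_force: 61.0
eef [389.9 350.9 113.3] q6 -0.87 yaw 1.375 tilt [-0. -0. -1.] az 0.001 shift [ 1.3 11.6 -0.7] t 40.85
top tray_pocket 0.5 [228.  208.9] [508.  329.7 128. ]
top lens 0.92 [220.3 203.8] [511.6 341.9 198. ]
top tray_handle 0.53 [227.5 211.2] [500.7 330.8 128.5]
top b
[... 359 characters left out ...]
278.  212.8] [433.   67.7 128. ]
side tray_pocket 0.72 [284.1 169.6] [514.4 320.8 128. ]
side lens 0.72 [279.3 149.6] [509.2 352.6 198. ]
side tray_handle 0.6 [249.9 169.4] [392.1 366.1 128.5]
side bead_center 0.48 [287.6 167.9] [529.9 328.4 128. ]
side tray_pocket 0.72 [283.9 167.2] [517.9 338.3 128. ]
side lens 0.79 [280.7 151.6] [510.6 335.6 198. ]
side tray_handle 0.56 [251.7 172.2] [395.1 343.5 128.5]
side bead_center 0.42 [285.4 169.2] [519.8 322.  128. ]
side tray_pocket 0.53 [282.3 170.4] [506.6 317.5 128. ]
side lens 0.59 [282.1 152.4] [514.  327.8 198. ]
side tray_handle 0.9 [252.  169.6] [399.4 361.9 128.5]
exp tray px [283.3 169.9]
lens 734 [515.8 333.4 213.2] [517.3 334.5 213.6]
```

```bash
python3 - <<'E'
import numpy as np
np.set_printoptions(linewidth=220)
s=np.load("side_f.npy"); print("side B-ch rows160-178 cols270-299"); print(s[160:179,270:300,2].astype(int))
t=np.load("top_f.npy"); print("top B rows198-218 cols214-244");print(t[196:219,214:244,2].astype(int))
E
```

```text
side B-ch rows160-178 cols270-299
[[ 36  37  38  49 131 213 212 211 209 211 210 210 211 209 210 211 209 208 209 209 200 146  43  21  26  35  43  67  60  28]
 [ 36  34  36  72 161 211 211 210 211 210 209 207 207 208 209 208 208 206 207 206 209 200 162 157 160 160 163 167 150  72]
 [ 36  36  39  81 159 210 210 209 208 208 206 206 206 207 205 204 204 205 204 204 203 204 206 204 206 206 205 207 196 152]
 [ 36  39  60  91 147 209 209 209 211 206 207 206 205 206 204 203 203 203 204 203 204 204 204 204 202 201 202 201 206 195]
 [ 63  92 120 167 185 209 212 211 210 208 207 208 206 207 205 205 208 207 208 207 207 207 208 208 206 205 206 206 207 206]
 [141 121 122 161 179 208 209 211 210 209 210 208 207 207 207 207 207 208 208 207 209 210 209 209 210 209 210 209 209 210]
 [175  96  79  87 118 178 204 206 208 201 169 164 152 144 144 144 148 153 157 171 192 211 210 211 212 210 210 210 210 210]
 [176  76  59  57  78 146 180 159 158 130  73  66  32  15  22  33  30  41  52  84 121 164 194 210 211 210 210 211 210 209]
 [179 122  45  40  73 122 120  66  59  18  17  14  17  41  75  83  73  45  16  17 
[... 3431 characters left out ...]
124 128 137 145 141 140 149 132  78  57  72  70  46  29  28  30  31  36  53 108 145]
 [ 94  90  74 100 151 148 133 126 127 127 130 134 141 143 140 119  72  56  74  70  43  33  33  33  30  41  47  74 122 143]
 [ 95 105  85  35  75 130 159 157 158 147 136 145 155 128  69  40  46  55  41  22  30  33  31  32  44  56  54 109 144 140]
 [108 113 103  58  15 104 154 151 152 149 122  76  53  36  40  32  33  34  31  31  31  35  33  41  52  41  83 128 140 139]
 [116 117 128 101  28  16  20  34  39  37  36  38  33  31  29  27  30  29  28  34  35  30  47  52  45  63 117 143 138 138]
 [120 124 128 107  45  29  30  23  15  22  25  29  33  28  34  28  34  30  23  31  42  52  51  48  65 117 143 140 137 138]]
```

```bash
python3 - <<'E'
from h import *
np.set_printoptions(precision=1,suppress=True)
s=capture("side");t=capture("top")
print("bead side",at_z(s,(284.8,170.3),127.4),"top",at_z(t,(231.5,206),127.4))
for n,c in(("side",s),("top",t)):
    print(n,"proj bead at tray centre",np.array(proj(c,[512.5,326.4,127.4])),"lens model bottom",np.array(proj(c,[513.7,338,198])),"top",np.array(proj(c,[513.7,338,218])))
im=np.load("top_f.npy").astype(np.uint8)
g=cv2.resize(cv2.cvtColor(im,cv2.COLOR_RGB2GRAY)[180:230,195:260],None,fx=8,fy=8,interpolation=cv2.INTER_CUBIC)
for r in cv2.HoughCircles(g,cv2.HOUGH_GRADIENT,1,30,param1=60,param2=25,minRadius=75,maxRadius=135)[0][:4]: print("top circ",195+r[0]/8-.5,180+r[1]/8-.5,r[2]/8, at_z(t,(195+r[0]/8-.5,180+r[1]/8-.5),218))
P=cloud(t); m=(np.hypot(P[...,0]-514,P[...,1]-336)<70)&(P[...,2]>200)&(P[...,2]<230); 
w=(m&(P[...,2]>190)); d=P[w][:,:2]
from scipy.optimize import least_squares
for a in(-2,-1): pass
q=d[d[:,0]<530]  # side away from arm
hull=cv2.convexHull(q.astype(np.float32))[:,0]; hull=hull[hull[:,0]<525]
f=least_squares(lambda p:np.hypot(hull[:,0]-p[0],hull[:,1]-p[1])-p[2],[514,336,44],loss="soft_l1"); print("rim fit",f.x)
P=cloud(s); m=(np.hypot(P[...,0]-514,P[...,1]-336)<60)&(P[...,2]>195)&(P[...,2]<235); print("side lens",m.sum(),(P[m].min(0)+P[m].max(0))/2,P[m].mean(0))
E
```

```text
bead side [515.9 315.9 127.4] top [517.5 319.6 127.4]
side proj bead at tray centre [283.3 169.1] lens model bottom [281.4 151.2] top [280.9 146.3]
top proj bead at tray centre [229.2 207.5] lens model bottom [221.7 203.1] top [220.5 202. ]
top circ 221.8125 202.9375 13.4625 [511.  334.2 218. ]
rim fit [514.1 334.2  43.4]
side lens 320 [517.2 336.8 208.8] [515.4 328.9 212.2]
```

```bash
python3 -m jog '[{"tx":0.3,"ty":0.6,"tz":0,"ax":0,"ay":0,"az":0,"jaw":0.8},{"tx":0.6,"ty":1.2,"tz":0,"ax":0,"ay":0,"az":0,"jaw":0.8},{"tx":0.8,"ty":1.7,"tz":0,"ax":0,"ay":0,"az":0,"jaw":0.8},{"tx":0.9,"ty":2,"tz":0,"ax":0,"ay":0,"az":0,"jaw":0.8},{"tx":0.9,"ty":2,"tz":0,"ax":0,"ay":0,"az":0,"jaw":0.8}]'
python3 -m jog '[{"tx":0.9,"ty":2,"tz":0,"ax":0,"ay":0,"az":0,"jaw":0.8},{"tx":0.9,"ty":2,"tz":0,"ax":0,"ay":0,"az":0,"jaw":0.8},{"tx":0.8,"ty":1.6,"tz":0,"ax":0,"ay":0,"az":0,"jaw":0.8},{"tx":0.6,"ty":1.2,"tz":0,"ax":0,"ay":0,"az":0,"jaw":0.8},{"tx":0.3,"ty":0.6,"tz":0,"ax":0,"ay":0,"az":0,"jaw":0.8}]'
python3 -m jog '[{"tx":0,"ty":0,"tz":0,"ax":0,"ay":0,"az":0,"jaw":0.8},{"tx":0,"ty":0,"tz":0,"ax":0,"ay":0,"az":0,"jaw":0.8},{"tx":0,"ty":0,"tz":0,"ax":0,"ay":0,"az":0,"jaw":0.8},{"tx":0,"ty":0,"tz":0,"ax":0,"ay":0,"az":0,"jaw":0.8}]'
cat > bead.py <<'E'
from h import *
np.set_printoptions(precision=1,suppress=True,linewidth=220)
s=sense(); e=s["eef_pos"]; print(e,s["ee_rot"],s["time_s"])
z=e[2]+14.1
for cam,thr in(("side",68),("top",150)):
    im=np.mean([capture(cam)["color"].astype(float) for _ in range(4)],0); c=capture(cam)
    p=np.round(proj(c,[e[0]+122.6,e[1]-24.5,z])).astype(int)
    g=im[p[1]-5:p[1]+6,p[0]-7:p[0]+8]
    w=np.clip(g[...,2]-thr,0,None); 
    if cam=="side": w[g[...,2]>160]=0
    v,u=np.mgrid[p[1]-5:p[1]+6,p[0]-7:p[0]+8]; q=[(u*w).sum()/w.sum(),(v*w).sum()/w.sum()]
    print(cam,p,q,at_z(c,q,z)); print(g[...,2].astype(int))
E
python3 bead.py
```

```text
time_s: 43.12
eef_pos: [387.8, 359.1, 113.3]
ee_rot: [-0.0, 0.098, 0.995, -0.0]
force: [-0.8, 0.0, -1.1]
grip_width: 0.172
grip_force: 61.0
time_s: 43.75
eef_pos: [385.9, 366.9, 113.3]
ee_rot: [-0.0, 0.098, 0.995, -0.0]
force: [-0.1, 0.3, -1.1]
grip_width: 0.172
grip_force: 61.0
time_s: 44.25
eef_pos: [385.9, 366.8, 113.3]
ee_rot: [-0.0, 0.098, 0.995, -0.0]
force: [0.2, -0.1, -1.0]
grip_width: 0.17
grip_force: 61.0
[385.9 366.8 113.3] [-0.   0.1  1.  -0. ] 44.25
side [281 167] [np.float64(281.24739537347693), np.float64(165.4308670316087)] [511.6 355.8 127.4]
[[159 210 210 209 209 209 207 206 205 206 205 205 206 204 204]
 [148 210 209 209 209 207 207 206 206 204 203 204 203 203 203]
 [184 210 211 203 183 170 165 154 152 151 150 154 168 190 207]
 [179 198 166 140 104  81  73  51  47  46  43  50  83 119 152]
 [108 132  74  29  25  14  17  44  76  78  68  32  15  20  40]
 [ 44  33  24  15  21  30  36  73 105 108  99  69  25  19  19]
 [ 34  24  20  29  40  44  54  82 104 107 101  86  47  26  18]
 [ 29  18  31  50  55  54  59  75  95 101  94  81  54  39  17]
 [ 27  21  37  54  54  55  54 
[... 251 characters left out ...]
127.4]
[[123 125 122 129 139 143 143 146 146 147 147 141 135 128 122]
 [121 121 127 139 142 143 143 148 158 161 161 154 145 135 123]
 [119 123 137 145 143 141 147 156 161 164 161 158 148 139 130]
 [123 132 139 145 144 140 148 159 163 165 163 160 150 143 137]
 [123 134 143 144 144 141 146 155 160 161 161 156 149 141 139]
 [125 138 145 144 143 142 143 149 157 157 157 152 144 143 140]
 [124 137 145 142 142 141 143 142 144 149 149 141 143 145 140]
 [122 134 143 140 140 143 142 142 142 143 140 144 144 142 147]
 [121 131 140 141 141 144 144 144 145 142 140 140 141 146 131]
 [133 130 137 139 144 143 142 143 144 139 139 137 150 133  80]
 [150 152 141 145 146 145 144 147 144 142 145 140 120  69  38]]
```

```bash
python3 -m jog '[{"tx":0,"ty":0,"tz":0,"ax":0,"ay":0,"az":0,"jaw":0.8},{"tx":0,"ty":0,"tz":0,"ax":0,"ay":0,"az":0,"jaw":0.8},{"tx":0,"ty":0,"tz":0,"ax":0,"ay":0,"az":0,"jaw":0.8},{"tx":0,"ty":0,"tz":0,"ax":0,"ay":0,"az":0,"jaw":0.8},{"tx":0,"ty":0,"tz":0,"ax":0,"ay":0,"az":0,"jaw":0.8}]'
python3 bead.py | grep -v '\[\[\| \[[ 0-9]' ; python3 - <<'E'
from h import *
T=[capture("top") for _ in range(4)]; c=T[0]; c["depth"]=np.median([a["depth"] for a in T],0); P=cloud(c)
m=(np.hypot(P[...,0]-584,P[...,1]-72)<30)&(P[...,2]>65)&(P[...,2]<95); print("lever knob",m.sum(),P[m].mean(0))
E
```

```text
time_s: 45.38
eef_pos: [385.9, 366.8, 113.3]
ee_rot: [-0.0, 0.098, 0.995, -0.0]
force: [0.4, -0.3, -1.2]
grip_width: 0.173
grip_force: 61.0
[385.9 366.8 113.3] [-0.   0.1  1.  -0. ] 45.375
lever knob 27 [585.62277715  69.77196607  84.00529162]
```

```bash
python3 bead.py | grep -E 'side|top' ; python3 -c "
from rig import finish_job
print(finish_job())"
```

```text
side [281 167] [np.float64(281.73682228915663), np.float64(165.6613328313253)] [512.9 353.4 127.4]
top [224 209] [np.float64(226.0285110876452), np.float64(207.01900739176347)] [513.8 336.2 127.4]
the job is handed in; nothing more can be done
None
```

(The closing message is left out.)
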